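Close down the specimen mounting press

ROBOT

A 6-joint arm with a two-finger parallel gripper is mounted at the origin on the work surface. World frame = base frame: x ahead of the robot, y to its left, z up, the work surface at z = 0. Lengths are in m, angles in rad, forces in N, time in s.
With the tool pointing down it reaches from about 0.4 to 0.825 m from the base axis. Payload 7 kg.
Tool frame: the origin (TCP) lies at the centre of the arm's flange, where the gripper is bolted on; the fingertips stand 178 mm ahead of it and the grasp point (between the pads) lies 159 mm ahead of it; x points along the fingers, y is the direction in which the jaws open and shut, and the axes are right-handed (so a half turn about x gives the same grasp; the last joint's range is limited). The gripper opens to 88 mm and grips with 3 to 60 N. Pads are 19 mm wide; open, the fingers measure 130 mm over their backs; the gripper's body (78 mm by 193 mm) begins 47 mm behind the grasp point.
Start: joints at [-0.931, 0.359, 0.012, 0, -1.224, -0.288], TCP at [0.233, -0.634, 0.405] pointing down, gripper open.
Joint ranges: [-3.07, 3.07], [-1.43, 2.12], [-1.02, 1.25], [-3.03, 1.67], [-3.05, -0], [-3.03, 3.03]. Speed limits (rad/s): [2.39, 2.39, 3.01, 3.14, 3.14, 3.14].

INTERFACE

Orientations are given as [roll, pitch, yaw] about the fixed x, y, z axes, in that order (R = Rz(yaw) Ry(pitch) Rx(roll)).
In Python, from station import status, viewer, arm gives the robot as it stands. The module is installed in compiled form; this text tells all that it offers.
- The arm moves only by the tool apply_moves, never from a script. Its argument "commands" is a list of rows, each an object of numbers: "dx", "dy", "dz": the shift along the world's x, y, z in mm; "spin": the turn about the world's z in degrees; "hand": the closure, from 0 (fully open) to 1 (shut). A call has exactly 5 rows; each row shifts and turns the commanded pose from where the row before left it; what a row does not reach is not made up. A row lasts 1/8 s, in which the tool goes at most 62.5 mm and 10.7 degrees, less where a joint would pass 70% of its speed; a pose out of reach is approached as far as the arm can. A call is refused whole if a number of a shift passes 62.5 or a number of a turn 10.7, either way. A call with a gripper value outside its range is refused whole. The fingers move at their own pace and stop on an object; "grip_force" is the grip in N (left out, the last holds). Time passes only in rows, so rows that do not move let the fingers close, or fill a call up. It gives the time, the measured TCP pose, the force and the opening at its end, in the units of the state.
- status.get_state(): the state, without advancing time (a new reading comes with each control period).
- viewer.grab_frame(name): name is "scene" or "side" or "wrist"; returns the picture (400x640x3 uint8, red, green, blue); there is no depth.
- viewer.camera_info(name): a dict with "fx", "fy", "cx", "cy" (pixels), "eye" and "attitude" of the camera in the world; the wrist camera has in their place "T_tool_cam" (4x4, takes a point from camera to tool coordinates, whose origin is the TCP and whose axes are the tool frame's). Camera axes: x right, y up, looking along -z (the intrinsics and any distortion apply to the point x, -y, -z); pixel columns grow to the right and rows downward; lengths in m; the calibration is good to about 2 mm. A picture is of the moment at which its call begins: read the wrist's pose just before it. camera_info takes no time and is no camera call.
- arm.job_done(): hands the job in, once; it reports no verdict.
The state is a dict: "t": time; "q": joint angles; "qd": joint speeds; "joint_efforts": joint torques, N m; "eef_pos": TCP position; "ee_rot": TCP orientation; "force": force on the tool from outside, world axes, zero at the start; "moment": the same for the moment, N m; "width": finger opening in m.
Only numpy, scipy, OpenCV 4.12 (cv2) and the standard library are available. Lean on these libraries where they do the work, as an engineer would, in place of code of your own. Each camera call takes 0.05 s, during which the arm holds its last target.

TASK

Close down the specimen mounting press for the night: scrub the mould bore with the long brush, two full strokes from the bottom up towards the mouth, and stand the brush back in its pot; after the scrubbing, swing the closure fully shut over the bore and push the tapered drift fully home through the closure's end hole and the sprung tongue beneath, so that the two holes are drawn into line, and leave it there. Also nest all the steel measuring cups upright inside one another in size order, the largest outermost and standing on the bench, and leave everything else on the bench where it is.

Things in the scene. Friction and masses are not known exactly. Their poses are not given: they have to be found in the camera images.
- bore_floor (a point): Bottom centre of the press's mould bore: an upright round hole 38 mm wide and 85 mm deep, open at the top in the press's white deck. The deck is a fixed block 240 x 210 mm, its top 100 mm above the bench; the press stands turned by up to 15 degrees. Axes: z up, x from the press's front (robot side) to its back, y along the deck towards the closure's hinge.
- tongue_hole (a point): Centre of the upper mouth of the 24.5 mm hole in the draw tongue, a 12 mm steel plate in guides on the deck's right-hand end, its top level with the deck top, open air beneath. A spring holds it towards the press's front (-x of bore_floor), its hole 6 to 10 mm short of line with the shut closure's hole; it slides towards the back, taking about 6 N when drawn into line, and springs back if let go.
- closure (a joint): Angle (rad) of the swing-over closure, a steel bar that swings level just above the deck on an upright hinge. At 0 it is fully shut: it lies over the bore, against a hard stop. Growing values swing its free end away from the robot (counter-clockwise from above), to 1.3. It starts open at 0.7 to 1.1 and stays where left (friction about 1.5 N at the knob).
- closure_hinge (a point): Point on the closure's upright hinge axis at the deck's left end, 114 mm above the bench.
- closure_knob (a point): Centre of the closure's black round knob, 34 mm in diameter and 35 mm high, on top of the bar, 95 mm from the hinge axis. Its top is 20 mm above this point, the bar and disc under it are 20 mm below it. It can be pinched from above or pushed.
- closure_eye (a point): Centre of the upper mouth of the 24.5 mm hole in the closure bar's end plate (50 x 50 x 12 mm), 200 mm from the hinge axis, 114 mm above the bench. When closed, this plate lies 2 mm above the tongue; the drift through both holes draws the tongue in line and holds the closure against its stop.
- brush_grip (a point): Centre of the grip of the upright brush's wooden handle (22 mm in diameter, 67 mm long), 165 mm above the brush's tip, 35 mm below its top. Below the handle is a thin stem, then the bristle head, 66 mm long and 36 mm across (bristle ends yield; stiff core 30 mm). 120 g. z is its long axis, up. It starts standing in the pot of the tool stand.
- brush_tip (a point): Centre of the flat bottom end of the brush, 165 mm below brush_grip.
- pot_floor (a point): Centre of the inner floor of the brush pot on the tool stand, 9 mm above the bench: a fixed round metal pot 72 mm deep inside, 36 mm wide inside, widening to 56 mm at its mouth. The stand's base is 85 x 180 mm; its y axis runs from the pot to the drift's holster.
- holster_mouth (a point): Centre of the mouth of the drift's holster, an upright fixed tube of 28 mm bore, 98 mm high, on the tool stand, 95 mm from the pot; the drift starts in it, its collar on the rim.
- drift_grip (a point): Centre of the round handle (25 mm in diameter, 56 mm high) of the upright steel drift, 300 g. The drift is 151 mm long, tip down: from the tip up, a taper from 7 mm to 22 mm in diameter over 58 mm, a straight 22 mm shank for 30 mm, a collar 36 mm wide and 6 mm thick, the handle. This point is 122 mm above the tip, 34 mm above the collar's underside. z is its axis, up.
- drift_collar (a point): Centre of the underside of the drift's collar, 88 mm above its tip. With the drift fully home the collar rests on the closure's end plate.
- drift_tip (a point): Centre of the drift's 7 mm tip.
- cup_xl_c (a point): Centre, half-way up, of the largest plain steel measuring cup: open, round, 76 mm across the rim, 70 mm at the foot, 65 mm high, wall 2.5 mm, floor 5 mm thick. The cups stand on the bench; each goes into the next larger with about 3 mm to spare all round and then stands 5 mm higher than it. z is its axis, up.
- cup_l_c (a point): Centre, half-way up, of the second largest plain steel measuring cup: open, round, 64 mm across the rim, 58 mm at the foot, 65 mm high, wall 2.5 mm, floor 5 mm thick. May be absent (None from the start): two or three of the three smaller cups are there. The cups stand on the bench; each goes into the next larger with about 3 mm to spare all round and then stands 5 mm higher than it. z is its axis, up.
- cup_m_c (a point): Centre, half-way up, of the third largest plain steel measuring cup: open, round, 52 mm across the rim, 46 mm at the foot, 65 mm high, wall 2.5 mm, floor 5 mm thick. May be absent (None from the start): two or three of the three smaller cups are there. The cups stand on the bench; each goes into the next larger with about 3 mm to spare all round and then stands 5 mm higher than it. z is its axis, up.
- cup_s_c (a point): Centre, half-way up, of the smallest plain steel measuring cup: open, round, 40 mm across the rim, 34 mm at the foot, 65 mm high, wall 2.5 mm, floor 5 mm thick. May be absent (None from the start): two or three of the three smaller cups are there. The cups stand on the bench; each goes into the next larger with about 3 mm to spare all round and then stands 5 mm higher than it. z is its axis, up.
- puck1: Bystander to be left alone: a mounted specimen, a resin disc 40 mm in diameter and 22 mm high; origin at its underside.
- puck2: Bystander to be left alone: another such resin disc; origin at its underside.
- puck3: Bystander to be left alone: another such resin disc; origin at its underside.
- wash: Bystander to be left alone: a white plastic bottle, 64 mm in diameter, 170 mm high; origin at its underside.
- resin: Bystander to be left alone: a grey jar, 84 mm in diameter, 120 mm high; origin at its underside.
- scoop: Bystander to be left alone: a steel spoon, 170 mm long, lying flat; origin at its underside.
- caliper: Bystander to be left alone: a caliper, 200 mm long, lying flat; origin at its underside.
There are look-alikes about, which are no part of the job. What is shaped like the part that bears drift_grip but purple or red is not meant.

How it is judged:
On the way, in this order (a step that is already met when the one before it is completed fails the run):
1. the brush reaches the bottom of the bore (tip within 20 mm of the floor) (horizontal distance between brush_tip and bore_floor below 0.02 m and z of brush_tip in the frame of bore_floor below 0.02 m), for 0.1 s.
2. it is drawn up in the bore (tip more than 50 mm above the floor) (horizontal distance between brush_tip and bore_floor below 0.02 m and z of brush_tip in the frame of bore_floor above 0.05 m), for 0.1 s.
3. it goes down to the bottom again (all of step 1), for 0.1 s.
4. it is drawn up again (all of step 2), for 0.1 s.
5. after that the closure is swung over the bore to its stop (under 0.03 rad) (value of joint closure below 0.03 rad), for 0.1 s.
6. the drift is home through both holes and has drawn them into line (horizontal distance between closure_eye and tongue_hole below 0.004 m and distance between drift_collar and closure_eye below 0.006 m and angle between drift_grip's own z axis and vertical below 0.1 rad), for 0.2 s.
At the end, for the whole second after the job is handed in: Closure shut (under 0.03 rad), holes in line within 4 mm; drift upright, collar within 6 mm of its seat; brush head down in its pot, tip within 12 mm of the floor; largest cup upright on the bench, every other cup present upright inside it, centres within 20 mm (from above) and at most 22 mm higher (all of step 6 and value of joint closure below 0.03 rad and horizontal distance between brush_tip and pot_floor below 0.02 m and z of brush_tip in the frame of pot_floor below 0.012 m and angle between brush_grip's own z axis and vertical below 0.25 rad and angle between cup_xl_c's own z axis and vertical below 0.12 rad and height (world z) of cup_xl_c below 0.04 m and horizontal distance between each of cup_l_c, cup_m_c, cup_s_c and cup_xl_c below 0.02 m and z of each of cup_l_c, cup_m_c, cup_s_c in the frame of cup_xl_c below 0.022 m and angle between each of cup_l_c, cup_m_c, cup_s_c's own z axis and vertical below 0.2 rad); the robot touches nothing.
It fails at once if a bystander (specimen disc, bottle, jar, spoon, caliper) is shifted more than 60 mm (distance of any of puck1, puck2, puck3, wash, resin, scoop, caliper from where it was at the start of the episode above 0.06 m).
Of cup_l, cup_m, cup_s only 2 to 3 are there at a start; the rules pass over those that are not, and their reading is None.
At some moment in a run one of cup_xl, cup_l may be knocked a few centimetres aside while the robot is not near it.
It also fails if it takes over 184 s, if anything falls off the work surface, if the arm or the gripper's body presses on something with over 40 N, if the wrist force passes 120 N, or if a joint passes its speed limit or range.

## Working session

There is one attempt and no reset: what is moved stays moved. The work goes in short steps, Python scripts to look and compute and a tool call to move; the robot and the scene stay as the last step left them, time stands still between calls to the robot, and variables do not carry over. Pictures are saved under pics/ and viewed, and the job is handed in when it is done.

Besides the shell and the picture viewer there is one more tool, called after "Call:" as a command line: name --argument value ..., lists and objects as JSON in quotes. apply_moves: Moves the arm, as the interface text tells. Its arguments: {"type":"object","properties":{"commands":{"type":"array","items":{"type":"object","properties":{"dx":{"type":"number"},"dy":{"type":"number"},"dz":{"type":"number"},"spin":{"type":"number"},"hand":{"type":"number"}}}},"grip_force":{"type":"number"}},"required":["commands"]}

```bash
mkdir -p pics; python3 - <<'E'
from station import status, viewer
import cv2
s=status.get_state(); print(s)
for n in ["scene","side","wrist"]:
    print(n,viewer.camera_info(n))
    cv2.imwrite(f"pics/{n}0.png",viewer.grab_frame(n)[:,:,::-1])
E
```

```text
{'t': 0.0, 'q': array([-9.30900120e-01,  3.59386622e-01,  1.10746063e-02, -3.52546132e-04,
       -1.22411110e+00, -2.88108064e-01]), 'qd': array([-0.00113113, -0.00106588,  0.00224164, -0.00030817,  0.00081487,
        0.00073253]), 'joint_efforts': array([ 1.44460824e-03, -5.82714987e+01,  2.93054777e+01,  6.99721947e+00,
        6.76688593e-03, -1.51999552e-04]), 'eef_pos': array([ 0.23252814, -0.63347885,  0.40372904]), 'ee_rot': array([1.65795643, 1.56913611, 2.00962451]), 'force': array([-0.01307176, -0.89058191, -0.55115475]), 'moment': array([0.04908216, 0.04392851, 0.011853  ]), 'width': 0.08781157368284094}
scene {'fx': 404.4746152471162, 'fy': 404.4746152471162, 'cx': 325.28766262904475, 'cy': 202.51492286830867, 'eye': array([ 1.06231339, -0.59109345,  0.91208958]), 'attitude': array([ 0.75786283, -0.01849361,  0.83877145])}
side {'fx': 369.78016557728785, 'fy': 369.78016557728785, 'cx': 323.47362912467736, 'cy': 197.41581153910798, 'eye': array([0.21375068, 0.54731149, 0.94307397]), 'attitude': array([ 0.70831894,  0.02017567, -2.68658494])}
wrist {'fx': 300.2358598951681, 'fy': 300.2358598951681, 'cx': 319.55881392417547, 'cy': 199.66428053386161, 'T_tool_cam': array([[ 1.32897226e-03,  2.86364188e-01, -9.58119923e-01,
         2.06520712e-02],
       [ 9.99998321e-01,  8.28233614e-04,  1.63460380e-03,
         1.04981322e-03],
       [ 1.26163912e-03, -9.58120486e-01, -2.86362606e-01,
        -7.81305470e-02],
       [ 0.00000000e+00,  0.00000000e+00,  0.00000000e+00,
         1.00000000e+00]])}
```

View pics/scene0.png

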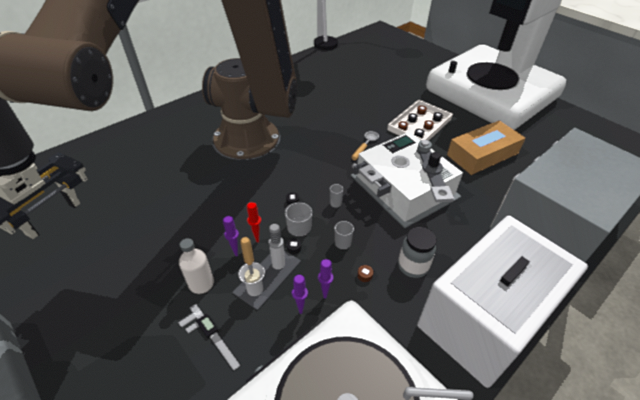

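View pics/side0.png

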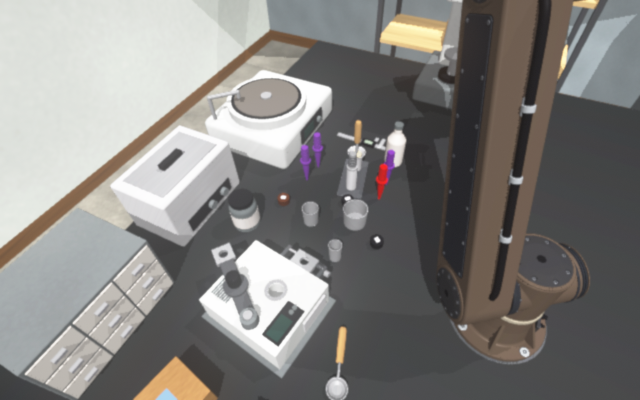

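View pics/wrist0.png

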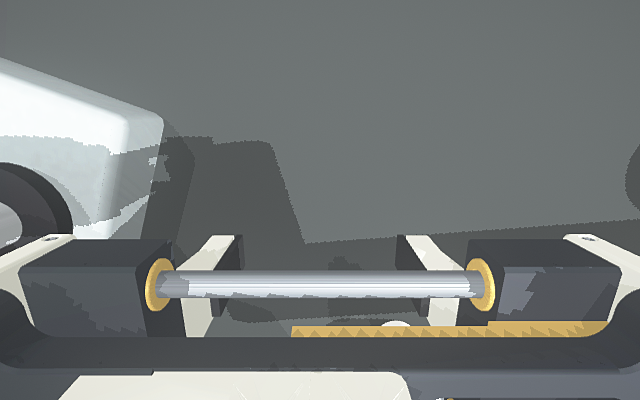

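```bash
cat > h.py <<'E'
import numpy as np, cv2
from scipy.spatial.transform import Rotation as Ro
from station import status, viewer
def T_cam(name,state=None):
    ci=viewer.camera_info(name)
    T=np.eye(4)
    if name=="wrist":
        s=state or status.get_state()
        W=np.eye(4);W[:3,:3]=Ro.from_euler('xyz',s['ee_rot']).as_matrix();W[:3,3]=s['eef_pos']
        return W@ci['T_tool_cam'],ci
    T[:3,:3]=Ro.from_euler('xyz',ci['attitude']).as_matrix();T[:3,3]=ci['eye']
    return T,ci
def ray(name,u,v,state=None):
    T,ci=T_cam(name,state)
    d=np.array([(u-ci['cx'])/ci['fx'],-(v-ci['cy'])/ci['fy'],-1])
    d=T[:3,:3]@d
    return T[:3,3],d/np.linalg.norm(d)
def onplane(name,u,v,z,state=None):
    o,d=ray(name,u,v,state); return o+d*(z-o[2])/d[2]
def tri(obs):
    A=np.zeros((3,3));b=np.zeros(3);R=[]
    for (o,d) in obs:
        P=np.eye(3)-np.outer(d,d);A+=P;b+=P@o
    x=np.linalg.solve(A,b)
    return x,[np.linalg.norm((np.eye(3)-np.outer(d,d))@(x-o)) for o,d in obs]
def proj(name,p,state=None):
    T,ci=T_cam(name,state); c=np.linalg.inv(T)@np.append(p,1)
    return ci['cx']+ci['fx']*c[0]/-c[2], ci['cy']-ci['fy']*c[1]/-c[2]
def crop(img,u0,v0,u1,v1,f,fn):
    cv2.imwrite("pics/"+fn,cv2.resize(img[v0:v1,u0:u1],None,fx=f,fy=f,interpolation=cv2.INTER_CUBIC))
def tcp():
    s=status.get_state(); R=Ro.from_euler('xyz',s['ee_rot']).as_matrix()
    return s,R
E
python3 - <<'E'
from h import *
s,R=tcp();print(R)
a=cv2.imread('pics/scene0.png');b=cv2.imread('pics/side0.png')
crop(a,160,160,400,340,3.3,'sc_a.png')
crop(a,320,110,480,230,5,'sc_b.png')
crop(b,270,110,430,230,5,'si_a.png')
crop(b,190,210,350,370,3.7,'si_b.png')
print(proj('scene',[0,0,0]),proj('side',[0,0,0]))
E
```

```text
[[-5.43155505e-04 -3.44465906e-01  9.38798671e-01]
 [ 1.13590977e-03  9.38797991e-01  3.44466314e-01]
 [-9.99999207e-01  1.25348935e-03 -1.18631110e-04]]
(np.float64(246.4530144314814), np.float64(137.3307554371686)) (np.float64(495.905672987726), np.float64(314.17176621469054))
```

View pics/sc_a.png

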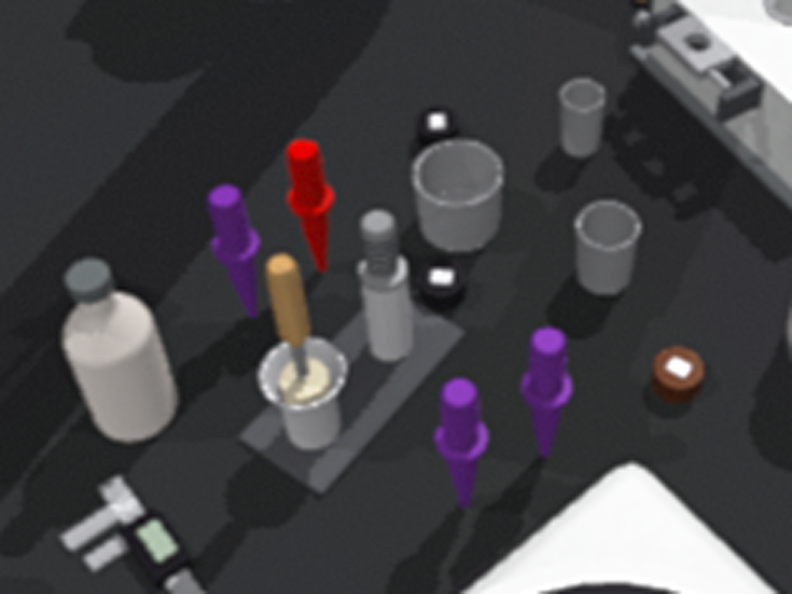

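View pics/sc_b.png

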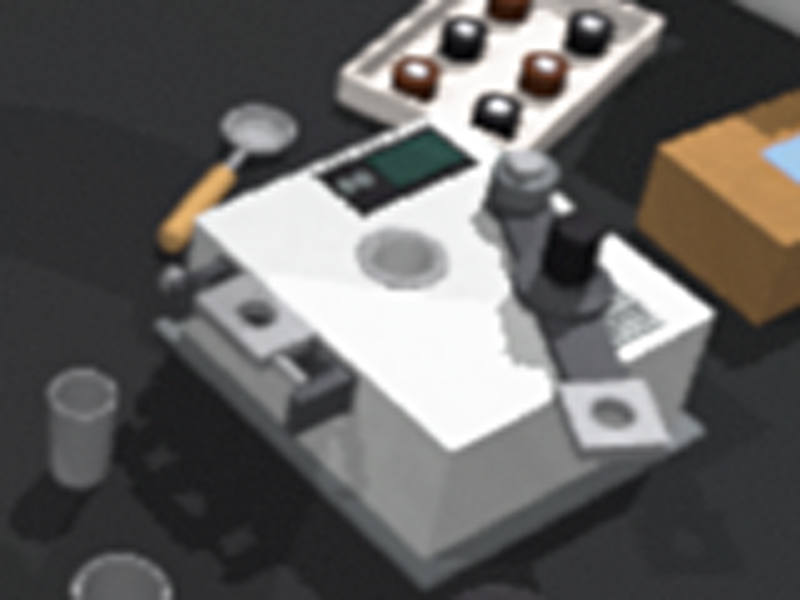

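View pics/si_a.png

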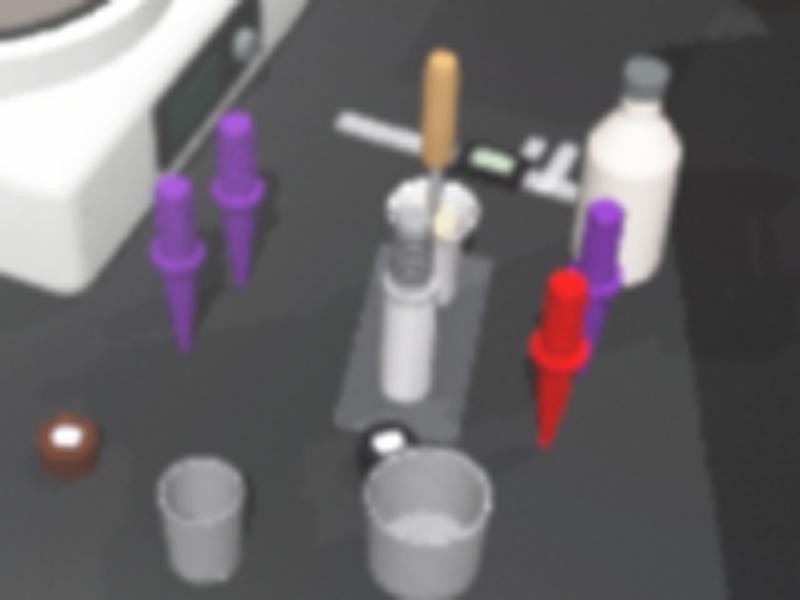

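View pics/si_b.png

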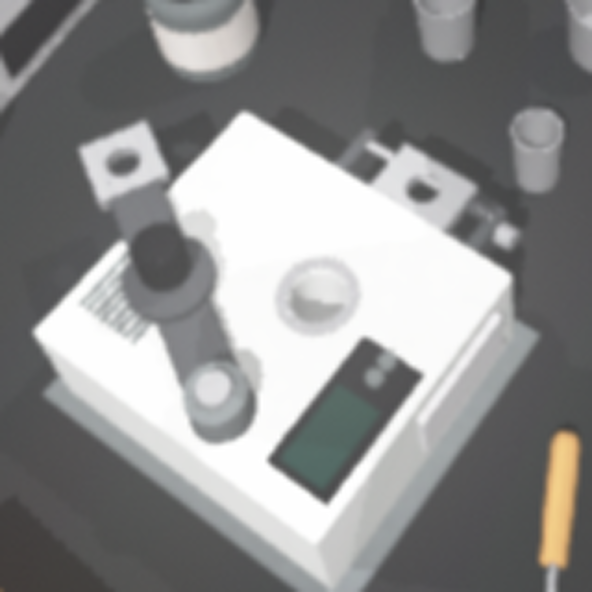

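```bash
cat > m0.py <<'E'
from h import *
def SA(x,y): return ((x+.5)/3.3-.5+160,(y+.5)/3.3-.5+160)
def SB(x,y): return ((x+.5)/5-.5+320,(y+.5)/5-.5+110)
def DA(x,y): return ((x+.5)/5-.5+270,(y+.5)/5-.5+110)
def DB(x,y): return ((x+.5)/3.7-.5+190,(y+.5)/3.7-.5+210)
P={'brush_top':(SA(283,263),DA(442,60),.265),'brush_hbot':(SA(292,340),DA(437,162),.14),'pot_mouth':(SA(303,373),DA(433,210),.081),
'drift_top':(SA(379,222),DA(414,215),None),'hol':(SA(384,272),DA(409,283),None),
'bore':(SB(402,258),DB(318,295),.1),'tongue':(SB(257,313),DB(422,189),.1),'eye':(SB(614,412),DB(123,163),.114),
'hinge':(SB(527,166),DB(212,385),.15),'knobtop':(SB(582,228),DB(158,240),.154),
'xl':(SA(458,180),DA(428,497),.065),'c2':(SA(607,230),DA(203,494),.065),'c3':(SA(582,100),DB(537,128),.065)}
for k,(a,b,z) in P.items():
    x,r=tri([ray('scene',*a),ray('side',*b)])
    print(k,np.round(x*1000,1),np.round(np.array(r)*1000,1), '' if z is None else (np.round(onplane('scene',*a,z)[:2]*1000,1),np.round(onplane('side',*b,z)[:2]*1000,1)))
E
python3 m0.py
```

```text
brush_top [ 543.5 -342.8  207.9] [0.5 0.5] (array([ 585.2, -363.1]), array([ 518.1, -273.2]))
brush_hbot [ 542.8 -346.3  121.3] [1.5 1.5] (array([ 553.6, -352.8]), array([ 536.2, -324.6]))
pot_mouth [ 543.6 -344.3   79. ] [0.6 0.6] (array([ 544.3, -345.2]), array([ 543.2, -341.7]))
drift_top [ 522.  -251.6  159.6] [0.2 0.2] 
hol [ 522.4 -251.8  100.5] [0.8 0.8] 
bore [521.5 225.6  99.5] [1. 1.] (array([521.1, 224.5]), array([522.1, 226.3]))
tongue [497.1 122.6  98.2] [1.2 1.2] (array([497.4, 120.2]), array([497.4, 124.2]))
eye [695.3 202.7 112.3] [0.8 0.8] (array([695.5, 200.4]), array([695. , 203.7]))
hinge [537.2 318.4 132.8] [1.2 1.2] (array([547.9, 297.4]), array([531.4, 323.9]))
knobtop [612.8 261.5 161.9] [0.7 0.7] (array([608.5, 271. ]), array([616.2, 258.3]))
xl [ 454.8 -126.1   56.9] [0. 0.] (array([ 460.6, -130.5]), array([ 452.6, -119.9]))
c2 [580.1 -68.7  58.3] [0.3 0.3] (array([583.6, -73. ]), array([577.6, -63.8]))
c3 [456.   18.7  60.1] [0.5 0.5] (array([459. ,  14.9]), array([455.1,  21.9]))
```

```bash
cat > m1.py <<'E'
from m0 import SA,SB,DA,DB
from h import *
P={'red':(SA(303,152),DA(568,283)),'purp1':(SA(226,198),DA(605,212)),'purp2':(SA(460,392),DA(236,122)),'purp3':(SA(548,342),DA(175,190)),
'wash':(SA(90,275),DA(646,75)),'pk1':(SA(437,122),None),'pk2':(SA(441,277),DA(388,441)),'pk3':(SA(678,367),DA(67,436))}
for k,(a,b) in P.items():
    if b is None: print(k,onplane('scene',*a,.022)*1000);continue
    x,r=tri([ray('scene',*a),ray('side',*b)]); print(k,np.round(x*1000,1),np.round(np.array(r)*1000,1))
E
python3 m1.py | tail -8
```

```text
red [ 417.8 -247.7  147.4] [0.5 0.5]
purp1 [ 418.7 -318.2  146.8] [0.7 0.7]
purp2 [ 668.4 -295.6  149.7] [0.2 0.2]
purp3 [ 675.6 -222.8  146.2] [0.3 0.3]
wash [ 433.7 -435.   166.1] [0.6 0.6]
pk1 [361.37516557 -76.05053548  22.        ]
pk2 [ 505.6 -186.    21.5] [1.1 1.1]
pk3 [ 698.8 -100.5   21.2] [1.1 1.1]
```

Call:
apply_moves --commands '[{"dx":20,"dy":15,"dz":20,"spin":8,"hand":0},{"dx":34,"dy":31,"dz":20,"spin":8,"hand":0},{"dx":34,"dy":31,"spin":8,"hand":0},{"dx":34,"dy":31,"spin":8,"hand":0},{"dx":34,"dy":31,"spin":8,"hand":0}]'

```text
invalid input at $.commands[2]: expected keys dx, dy, dz, spin, hand
```

Call:
apply_moves --commands '[{"dx":34,"dy":31,"spin":8,"hand":0.2},{"dx":34,"dy":31,"spin":8,"hand":0.2},{"dx":34,"dy":31,"spin":8,"hand":0.2},{"dx":34,"dy":31,"spin":8,"hand":0.3},{"dx":19,"dy":26.5,"spin":8,"hand":0.3}]'

```text
invalid input at $.commands[0]: expected keys dx, dy, dz, spin, hand
```

Call:
apply_moves --commands '[{"dx":20,"dy":15,"dz":20,"spin":8,"hand":0},{"dx":34,"dy":31,"dz":20,"spin":8,"hand":0},{"dx":34,"dy":31,"dz":0,"spin":8,"hand":0},{"dx":34,"dy":31,"dz":0,"spin":8,"hand":0},{"dx":34,"dy":31,"dz":0,"spin":8,"hand":0}]'

```text
t: 0.78
eef_pos: [0.3894, -0.4935, 0.4445]
ee_rot: [1.026, 1.57, 2.08]
force: [1.4, -0.4, 0.1]
width: 0.0875
```

Call:
apply_moves --commands '[{"dx":34,"dy":31,"dz":0,"spin":8,"hand":0.2},{"dx":34,"dy":31,"dz":0,"spin":8,"hand":0.2},{"dx":34,"dy":31,"dz":0,"spin":8,"hand":0.2},{"dx":34,"dy":31,"dz":0,"spin":8,"hand":0.3},{"dx":19,"dy":26.5,"dz":0,"spin":8,"hand":0.3}]'

```text
t: 1.4
eef_pos: [0.545, -0.3427, 0.444]
ee_rot: [0.936, 1.57, 2.689]
force: [0.2, -0.3, 0.1]
width: 0.0619
```

```bash
python3 - <<'E'
from h import *
s,R=tcp();print(s['eef_pos'],np.round(R,3),s['width'])
im=viewer.grab_frame('wrist')[:,:,::-1];cv2.imwrite('pics/w1.png',im)
for p in ([.5435,-.344,.208],[.522,-.2517,.16],[.5435,-.344,.081]): print(proj('wrist',p,s))
E
```

```text
[ 0.54497137 -0.34270423  0.44398817] [[-0.001 -0.983 -0.182]
 [ 0.    -0.182  0.983]
 [-1.     0.001  0.001]] 0.061941305015196534
(np.float64(320.73665922697097), np.float64(214.059115639706))
(np.float64(324.8961217242576), np.float64(287.3769985070469))
(np.float64(320.25428255327046), np.float64(177.88562748857586))
```

View pics/w1.png

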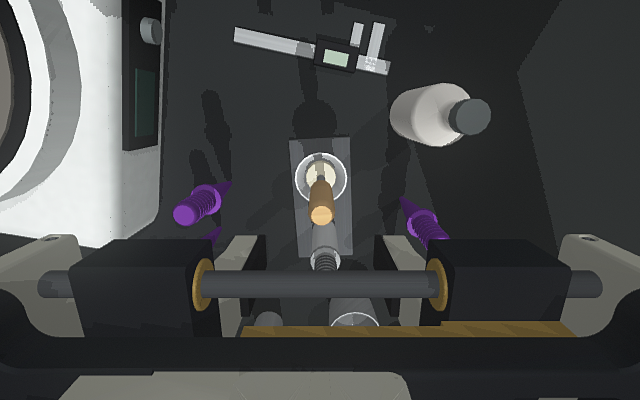

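Call:
apply_moves --commands '[{"dx":-1.5,"dy":-1.5,"dz":-20,"spin":0,"hand":0.3},{"dx":0,"dy":0,"dz":-40,"spin":0,"hand":0.3},{"dx":0,"dy":0,"dz":-40,"spin":0,"hand":0.3},{"dx":0,"dy":0,"dz":-8,"spin":0,"hand":0.3},{"dx":0,"dy":0,"dz":0,"spin":0,"hand":1}]' --grip_force 30

```text
t: 2.08
eef_pos: [0.5423, -0.3459, 0.3371]
ee_rot: [2.12, 1.57, -2.415]
force: [-0.7, 0.9, -0.1]
width: 0.0558
```

Call:
apply_moves --commands '[{"dx":0,"dy":0,"dz":0,"spin":0,"hand":1},{"dx":0,"dy":0,"dz":0,"spin":0,"hand":1},{"dx":0,"dy":0,"dz":0,"spin":0,"hand":1},{"dx":0,"dy":0,"dz":0,"spin":0,"hand":1},{"dx":0,"dy":0,"dz":0,"spin":0,"hand":1}]'

```text
t: 2.7
eef_pos: [0.5422, -0.3457, 0.3372]
ee_rot: [-2.36, 1.57, -0.611]
force: [-0.4, 0.6, 3.7]
width: 0.021
```

Call:
apply_moves --commands '[{"dx":0,"dy":0,"dz":20,"spin":0,"hand":1},{"dx":0,"dy":0,"dz":50,"spin":0,"hand":1},{"dx":0,"dy":0,"dz":50,"spin":0,"hand":1},{"dx":10,"dy":5,"dz":25,"spin":0,"hand":1},{"dx":30,"dy":15,"dz":0,"spin":0,"hand":1}]'

```text
t: 3.32
eef_pos: [0.5816, -0.3262, 0.4851]
ee_rot: [-2.069, 1.566, -0.323]
force: [0.5, 0.6, -1.2]
width: 0.0212
```

Call:
apply_moves --commands '[{"dx":25,"dy":45,"dz":0,"spin":0,"hand":1},{"dx":0,"dy":50,"dz":0,"spin":0,"hand":1},{"dx":0,"dy":60,"dz":0,"spin":0,"hand":1},{"dx":0,"dy":60,"dz":0,"spin":0,"hand":1},{"dx":-10,"dy":60,"dz":0,"spin":0,"hand":1}]'

```text
t: 3.95
eef_pos: [0.597, -0.0486, 0.4809]
ee_rot: [1.362, 1.57, 3.11]
force: [1.0, 1.4, -0.2]
width: 0.0212
```

Call:
apply_moves --commands '[{"dx":-15,"dy":60,"dz":0,"spin":0,"hand":1},{"dx":-15,"dy":60,"dz":0,"spin":0,"hand":1},{"dx":-15,"dy":60,"dz":0,"spin":0,"hand":1},{"dx":-15,"dy":50,"dz":0,"spin":0,"hand":1},{"dx":0,"dy":0,"dz":0,"spin":0,"hand":1}]'

```text
t: 4.58
eef_pos: [0.536, 0.1824, 0.4812]
ee_rot: [1.119, 1.57, 2.871]
force: [0.2, -0.5, -1.1]
width: 0.0208
```

```bash
python3 - <<'E'
from h import *
s,R=tcp();print(s['eef_pos'])
im=viewer.grab_frame('wrist')[:,:,::-1];cv2.imwrite('pics/w2.png',im)
a=viewer.grab_frame('scene')[:,:,::-1];b=viewer.grab_frame('side')[:,:,::-1]
cv2.imwrite('pics/s2.png',a);cv2.imwrite('pics/d2.png',b)
x=np.hstack([cv2.resize(a[20:220,300:500],None,fx=2,fy=2),cv2.resize(b[130:330,170:370],None,fx=2,fy=2)])
cv2.imwrite('pics/x2.png',x)
print(proj('wrist',[.5215,.2256,.1],s))
E
```

```text
[0.53596218 0.18240613 0.48118244]
(np.float64(323.9481308346813), np.float64(210.4557569511231))
```

View pics/w2.png

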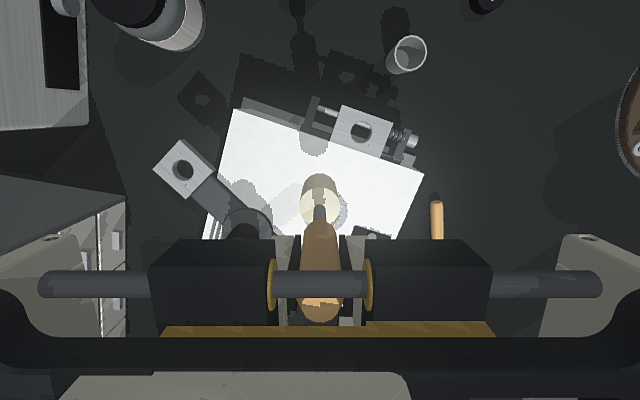

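View pics/x2.png

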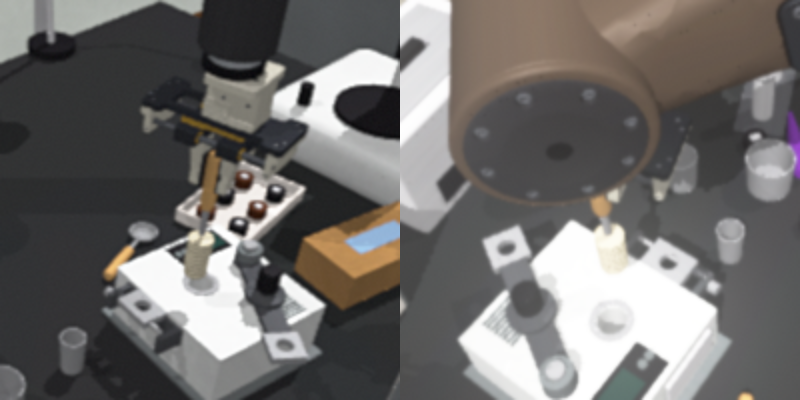

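```bash
python3 - <<'E'
from h import *
s,R=tcp();e=s['eef_pos']
for z in (.148,.181,.214,.28,.35):
    p=e.copy();p[2]=z
    print(z,[np.round(proj(n,p,s),1) for n in('wrist','scene','side')])
im=cv2.imread('pics/w2.png');crop(im,260,150,400,330,4,'w2c.png')
im=cv2.imread('pics/s2.png');crop(im,360,80,440,180,6,'s2c.png')
im=cv2.imread('pics/d2.png');crop(im,230,210,330,310,6,'d2c.png')
E
```

```text
0.148 [array([318.8, 185. ]), array([396.5, 158. ]), array([277.9, 262.1])]
0.181 [array([318.7, 193.2]), array([398.1, 149.2]), array([276.4, 255. ])]
0.214 [array([318.6, 203.3]), array([399.9, 140. ]), array([274.7, 247.5])]
0.28 [array([318.4, 233.4]), array([403.7, 120.3]), array([271.1, 231.1])]
0.35 [array([317.9, 297.9]), array([408. ,  97.4]), array([266.7, 211.2])]
```

View pics/w2c.png

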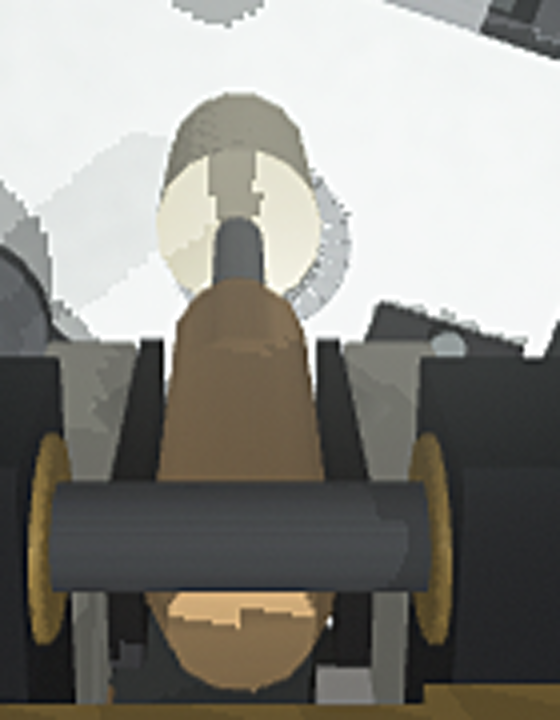

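View pics/s2c.png

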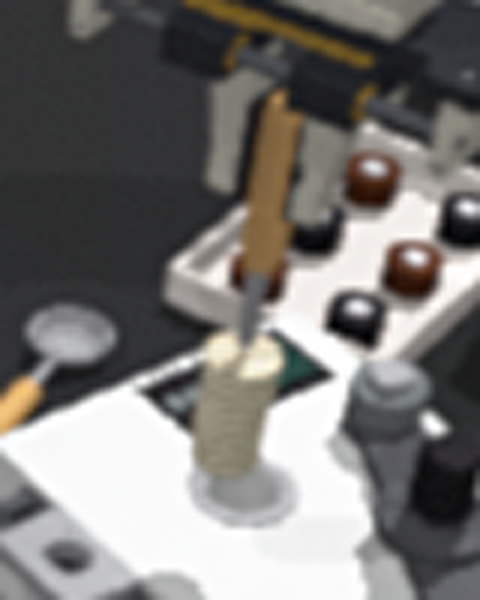

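View pics/d2c.png

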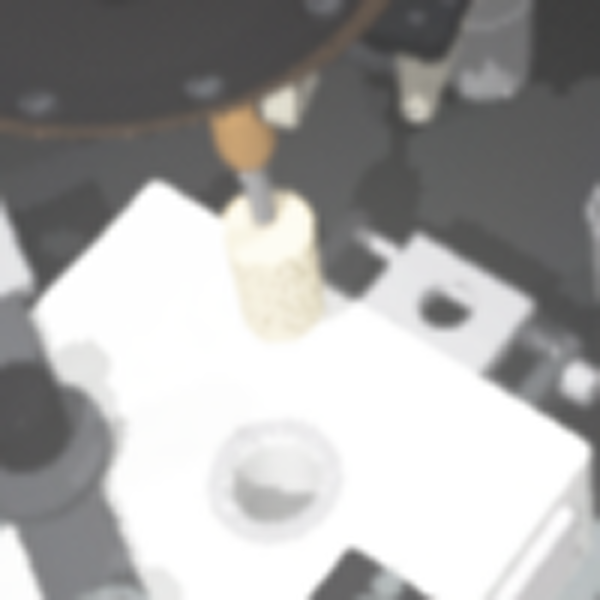

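Call:
apply_moves --commands '[{"dx":-14.5,"dy":43,"dz":0,"spin":0,"hand":1},{"dx":0,"dy":0,"dz":0,"spin":0,"hand":1},{"dx":0,"dy":0,"dz":-30,"spin":0,"hand":1},{"dx":0,"dy":0,"dz":-20,"spin":0,"hand":1},{"dx":0,"dy":0,"dz":-10,"spin":0,"hand":1}]'

```text
t: 5.35
eef_pos: [0.5229, 0.2209, 0.4206]
ee_rot: [2.078, 1.569, -2.459]
force: [-0.9, 0.5, -1.0]
width: 0.0209
```

```bash
python3 - <<'E'
from h import *
for i in range(3):
    im=viewer.grab_frame('side')[:,:,::-1]
    s,R=tcp();print(s['eef_pos'],s['force'])
crop(im,230,210,330,310,6,'d3.png')
E
```

```text
[0.52271763 0.22109815 0.41975588] [-0.31253539  0.0072735  -2.41030688]
[0.52282182 0.22136764 0.42083495] [-0.44602621 -0.41951674 -0.58749903]
[0.52298773 0.22163482 0.42176027] [ 0.14131095 -0.64417852  0.11410411]
```

View pics/d3.png

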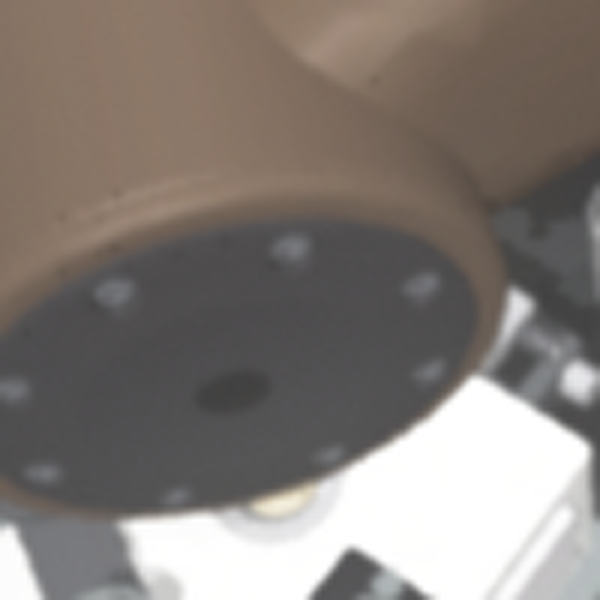

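Call:
apply_moves --commands '[{"dx":-1,"dy":4,"dz":0,"spin":0,"hand":1},{"dx":0,"dy":0,"dz":-20,"spin":0,"hand":1},{"dx":0,"dy":0,"dz":-25,"spin":0,"hand":1},{"dx":0,"dy":0,"dz":-18,"spin":0,"hand":1},{"dx":0,"dy":0,"dz":0,"spin":0,"hand":1}]'

```text
t: 6.12
eef_pos: [0.5214, 0.2264, 0.3582]
ee_rot: [2.092, 1.569, -2.443]
force: [-0.1, -1.0, -0.2]
width: 0.021
```

```bash
python3 - <<'E'
from h import *
im=viewer.grab_frame('scene')[:,:,::-1]
s,R=tcp();print(s['eef_pos'],s['force'])
crop(im,360,80,440,180,6,'s3.png')
e=s['eef_pos'].copy();e[2]-=.159+.004;print(proj('scene',e),proj('scene',e+[0,0,.035]),proj('scene',e-[0,0,.033]))
E
```

```text
[0.52177079 0.22661422 0.35922745] [ 0.0815899   0.13429326 -0.24859526]
(np.float64(405.70811287883345), np.float64(135.7933086036071)) (np.float64(407.7135127962746), np.float64(125.85671376949175)) (np.float64(403.8951683538191), np.float64(144.77630249181948))
```

View pics/s3.png

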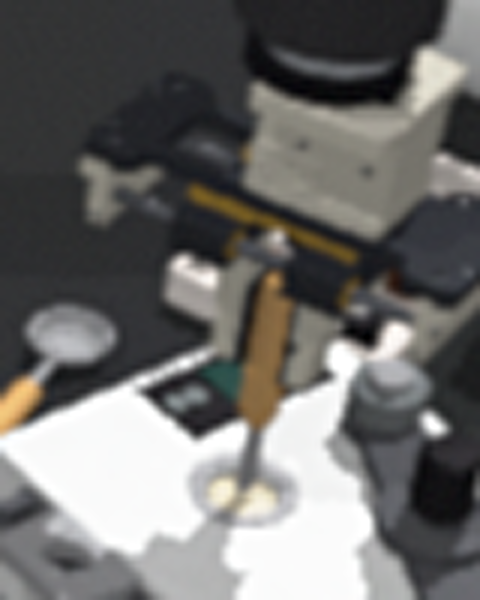

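Call:
apply_moves --commands '[{"dx":0,"dy":0,"dz":-5,"spin":0,"hand":1},{"dx":0,"dy":0,"dz":-3,"spin":0,"hand":1},{"dx":0,"dy":0,"dz":0,"spin":0,"hand":1},{"dx":0,"dy":0,"dz":0,"spin":0,"hand":1},{"dx":0,"dy":0,"dz":0,"spin":0,"hand":1}]'

```text
t: 6.8
eef_pos: [0.5216, 0.2264, 0.3508]
ee_rot: [-1.106, 1.571, 0.642]
force: [0.5, 0.5, -1.1]
width: 0.0216
```

Call:
apply_moves --commands '[{"dx":0,"dy":0,"dz":30,"spin":0,"hand":1},{"dx":0,"dy":0,"dz":28,"spin":0,"hand":1},{"dx":0,"dy":0,"dz":0,"spin":0,"hand":1},{"dx":0,"dy":0,"dz":0,"spin":0,"hand":1},{"dx":0,"dy":0,"dz":0,"spin":0,"hand":1}]'

```text
t: 7.42
eef_pos: [0.5213, 0.2262, 0.4076]
ee_rot: [1.991, 1.569, -2.545]
force: [-1.2, -0.7, -0.9]
width: 0.0211
```

Call:
apply_moves --commands '[{"dx":0,"dy":0,"dz":-30,"spin":0,"hand":1},{"dx":0,"dy":0,"dz":-29,"spin":0,"hand":1},{"dx":0,"dy":0,"dz":0,"spin":0,"hand":1},{"dx":0,"dy":0,"dz":0,"spin":0,"hand":1},{"dx":0,"dy":0,"dz":0,"spin":0,"hand":1}]'

```text
t: 8.05
eef_pos: [0.5219, 0.2266, 0.3509]
ee_rot: [-1.149, 1.569, 0.599]
force: [0.4, 0.0, -0.9]
width: 0.021
```

Call:
apply_moves --commands '[{"dx":0,"dy":0,"dz":30,"spin":0,"hand":1},{"dx":0,"dy":0,"dz":29,"spin":0,"hand":1},{"dx":0,"dy":0,"dz":0,"spin":0,"hand":1},{"dx":0,"dy":0,"dz":0,"spin":0,"hand":1},{"dx":0,"dy":0,"dz":0,"spin":0,"hand":1}]'

```text
t: 8.68
eef_pos: [0.5214, 0.2262, 0.408]
ee_rot: [1.905, 1.57, -2.63]
force: [0.1, -0.5, -0.9]
width: 0.0211
```

```bash
python3 - <<'E'
from h import *
im=viewer.grab_frame('scene')[:,:,::-1]
s,R=tcp();print(s['eef_pos'],s['force'])
crop(im,360,80,440,180,6,'s4.png')
e=s['eef_pos'].copy();e[2]-=.159+.004+.165-.066;print(e,(np.array(proj('scene',e))-[360,80])*6)
E
```

```text
[0.52140972 0.22629754 0.40792573] [ 1.00804012e-03  1.79712097e-01 -1.10012404e+00]
[0.52140972 0.22629754 0.14592573] [256.87233556 415.9780595 ]
```

View pics/s4.png

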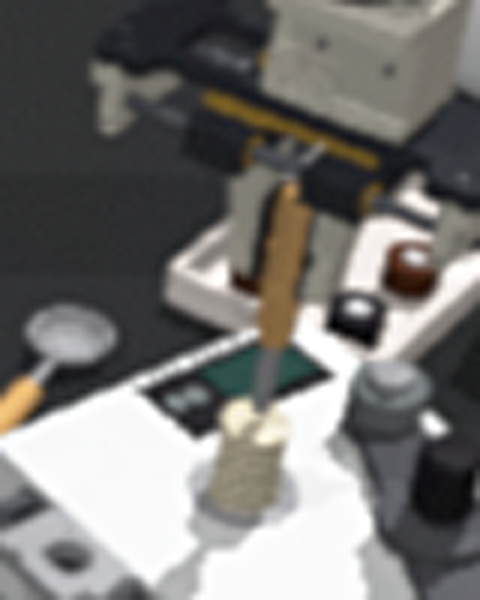

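Call:
apply_moves --commands '[{"dx":0,"dy":0,"dz":40,"spin":0,"hand":1},{"dx":0,"dy":0,"dz":50,"spin":0,"hand":1},{"dx":10,"dy":-40,"dz":5,"spin":0,"hand":1},{"dx":15,"dy":-55,"dz":0,"spin":0,"hand":1},{"dx":15,"dy":-55,"dz":0,"spin":0,"hand":1}]'

```text
t: 9.35
eef_pos: [0.5617, 0.0752, 0.5033]
ee_rot: [1.648, 1.57, -2.885]
force: [0.6, 0.6, -2.1]
width: 0.0212
```

Call:
apply_moves --commands '[{"dx":15,"dy":-55,"dz":0,"spin":0,"hand":1},{"dx":15,"dy":-55,"dz":0,"spin":0,"hand":1},{"dx":5,"dy":-60,"dz":0,"spin":0,"hand":1},{"dx":0,"dy":-60,"dz":0,"spin":0,"hand":1},{"dx":0,"dy":-60,"dz":0,"spin":0,"hand":1}]'

```text
t: 9.98
eef_pos: [0.5966, -0.2155, 0.5029]
ee_rot: [1.253, 1.57, 3.002]
force: [0.2, -0.1, -0.9]
width: 0.0213
```

Call:
apply_moves --commands '[{"dx":0,"dy":-60,"dz":0,"spin":0,"hand":1},{"dx":-25,"dy":-40,"dz":0,"spin":0,"hand":1},{"dx":-28,"dy":-32,"dz":0,"spin":0,"hand":1},{"dx":0,"dy":0,"dz":0,"spin":0,"hand":1},{"dx":0,"dy":0,"dz":0,"spin":0,"hand":1}]'

```text
t: 10.6
eef_pos: [0.5437, -0.3457, 0.5031]
ee_rot: [0.832, 1.57, 2.58]
force: [0.4, 0.2, -1.0]
width: 0.0207
```

```bash
python3 - <<'E'
from h import *
im=viewer.grab_frame('wrist')[:,:,::-1]
s,R=tcp();print(s['eef_pos'],s['force'])
cv2.imwrite('pics/w5.png',im)
for z in (.081,.009): print(proj('wrist',[.5435,-.344,z],s))
E
```

```text
[ 0.54399087 -0.34528216  0.50316971] [-0.06336872 -0.07159524 -1.88242628]
(np.float64(319.15364627259106), np.float64(170.177184686349))
(np.float64(319.1946460588367), np.float64(161.4783683948955))
```

View pics/w5.png

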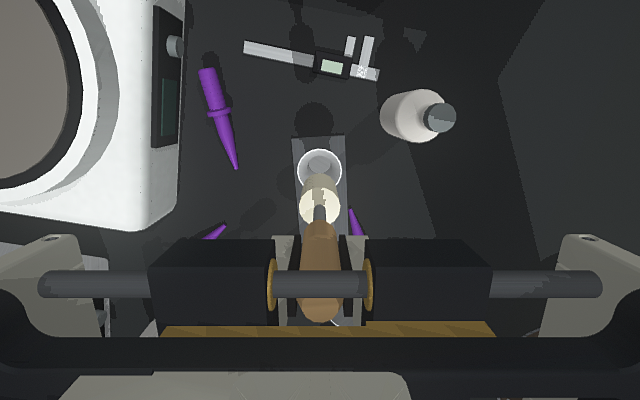

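```bash
python3 - <<'E'
from h import *
im=viewer.grab_frame('scene')[:,:,::-1]
cv2.imwrite('pics/s5.png',im)
a=cv2.imread('pics/s2.png')
x=np.hstack([cv2.resize(a[170:350,160:360],None,fx=2,fy=2),cv2.resize(im[170:350,160:360],None,fx=2,fy=2)])
cv2.imwrite('pics/x5.png',x)
E
```

```text
(no output)
```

View pics/x5.png

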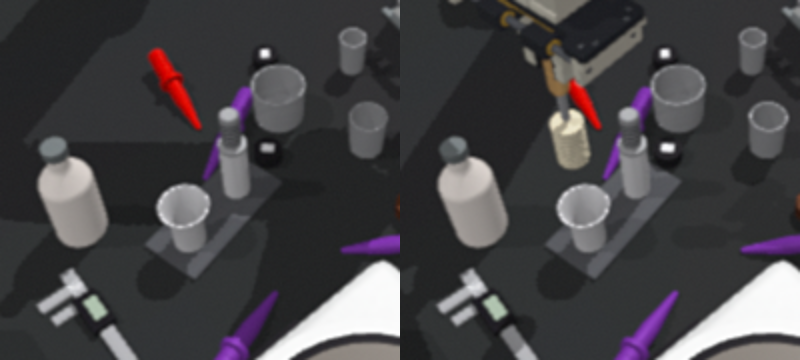

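Call:
apply_moves --commands '[{"dx":-0.5,"dy":1,"dz":-40,"spin":0,"hand":1},{"dx":0,"dy":0,"dz":-40,"spin":0,"hand":1},{"dx":0,"dy":0,"dz":-30,"spin":0,"hand":1},{"dx":0,"dy":0,"dz":-20,"spin":0,"hand":1},{"dx":0,"dy":0,"dz":-15,"spin":0,"hand":1}]'

```text
t: 11.32
eef_pos: [0.5437, -0.3437, 0.3575]
ee_rot: [1.058, 1.57, 2.808]
force: [-0.4, -0.0, -0.9]
width: 0.0214
```

Call:
apply_moves --commands '[{"dx":0,"dy":0,"dz":-8,"spin":0,"hand":1},{"dx":0,"dy":0,"dz":-4,"spin":0,"hand":1},{"dx":0,"dy":0,"dz":0,"spin":0,"hand":1},{"dx":0,"dy":0,"dz":0,"spin":0,"hand":1},{"dx":0,"dy":0,"dz":0,"spin":0,"hand":1}]'

```text
t: 11.95
eef_pos: [0.5431, -0.3447, 0.3472]
ee_rot: [-2.091, 1.57, -0.343]
force: [0.1, 0.1, -1.2]
width: 0.021
```

Call:
apply_moves --commands '[{"dx":0,"dy":0,"dz":-4,"spin":0,"hand":1},{"dx":0,"dy":0,"dz":-3,"spin":0,"hand":1},{"dx":0,"dy":0,"dz":0,"spin":0,"hand":1},{"dx":0,"dy":0,"dz":0,"spin":0,"hand":0.3},{"dx":0,"dy":0,"dz":0,"spin":0,"hand":0.3}]'

```text
t: 12.58
eef_pos: [0.5432, -0.3447, 0.34]
ee_rot: [-2.269, 1.57, -0.521]
force: [-0.4, -0.0, -0.0]
width: 0.0362
```

Call:
apply_moves --commands '[{"dx":0,"dy":0,"dz":0,"spin":0,"hand":0.3},{"dx":0,"dy":0,"dz":0,"spin":0,"hand":0.3},{"dx":0,"dy":0,"dz":20,"spin":0,"hand":0.3},{"dx":0,"dy":0,"dz":40,"spin":0,"hand":0.3},{"dx":0,"dy":0,"dz":40,"spin":0,"hand":0.3}]'

```text
t: 13.2
eef_pos: [0.543, -0.3446, 0.4407]
ee_rot: [1.34, 1.57, 3.088]
force: [1.2, 0.0, -0.0]
width: 0.0613
```

```bash
python3 - <<'E'
from h import *
s,R=tcp();print(s['eef_pos'],s['force'])
im=viewer.grab_frame('wrist')[:,:,::-1]
cv2.imwrite('pics/w6.png',im)
a=viewer.grab_frame('scene')[:,:,::-1];b=viewer.grab_frame('side')[:,:,::-1]
x=np.hstack([cv2.resize(a[170:350,180:380],None,fx=2,fy=2),cv2.resize(b[110:290,270:470],None,fx=2,fy=2)])
cv2.imwrite('pics/x6.png',x)
for z in (.208,.081,): print(proj('wrist',[.5435,-.344,z],s))
E
```

```text
[ 0.54299737 -0.34462997  0.44066296] [ 1.15194938  0.0396297  -0.00277748]
(np.float64(317.7190962504552), np.float64(217.58719667982658))
(np.float64(318.3040721778162), np.float64(179.93306474817985))
```

View pics/w6.png

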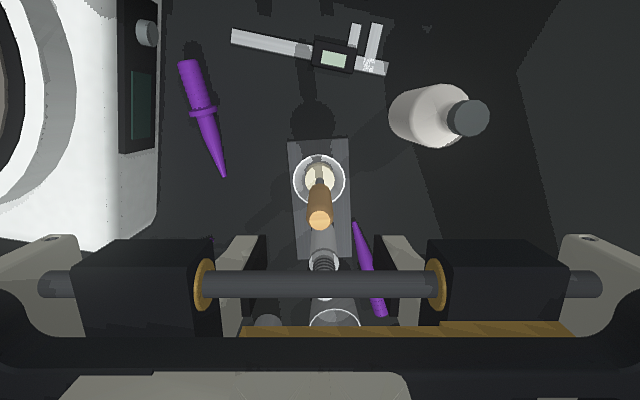

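View pics/x6.png

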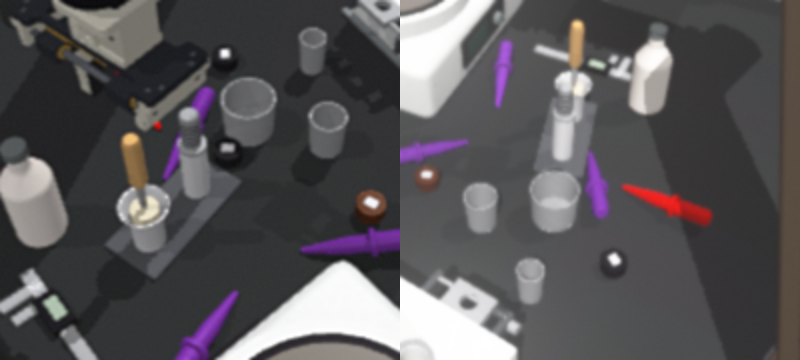

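Call:
apply_moves --commands '[{"dx":6,"dy":30,"dz":0,"spin":4,"hand":0.3},{"dx":7,"dy":58,"dz":0,"spin":4,"hand":0.3},{"dx":7,"dy":58,"dz":0,"spin":4,"hand":0.3},{"dx":7,"dy":58,"dz":0,"spin":4,"hand":0.3},{"dx":7,"dy":58,"dz":0,"spin":4,"hand":0.3}]'

```text
t: 13.98
eef_pos: [0.5768, -0.0808, 0.4388]
ee_rot: [1.038, 1.57, 3.137]
force: [1.3, -0.4, 0.9]
width: 0.0612
```

Call:
apply_moves --commands '[{"dx":7,"dy":58,"dz":0,"spin":4,"hand":0.3},{"dx":7,"dy":58,"dz":0,"spin":4,"hand":0.3},{"dx":7,"dy":58,"dz":0,"spin":4,"hand":0.3},{"dx":7,"dy":58,"dz":0,"spin":4,"hand":0.3},{"dx":8,"dy":58,"dz":0,"spin":4,"hand":0.3}]'

```text
t: 14.6
eef_pos: [0.6128, 0.2093, 0.4388]
ee_rot: [1.141, 1.57, -2.694]
force: [1.7, -0.0, 0.6]
width: 0.0615
```

Call:
apply_moves --commands '[{"dx":0,"dy":54,"dz":0,"spin":3,"hand":0.3},{"dx":0,"dy":0,"dz":0,"spin":0,"hand":0.3},{"dx":0,"dy":0,"dz":0,"spin":0,"hand":0.3},{"dx":0,"dy":0,"dz":0,"spin":0,"hand":0.3},{"dx":0,"dy":0,"dz":0,"spin":0,"hand":0.3}]'

```text
t: 15.22
eef_pos: [0.6132, 0.2602, 0.4399]
ee_rot: [-1.941, 1.57, 0.556]
force: [0.6, -0.2, -0.1]
width: 0.0617
```

```bash
python3 - <<'E'
from h import *
s,R=tcp();print(s['eef_pos'],s['force'],np.degrees(np.arctan2(R[1,1],R[0,1])))
im=viewer.grab_frame('wrist')[:,:,::-1]
cv2.imwrite('pics/w7.png',im)
for p in ([.6135,.262,.154],[.5372,.3184,.133],[.5215,.2256,.1],[.6953,.2025,.114],[.4972,.1224,.1]): print(proj('wrist',p,s))
E
```

```text
[0.61318484 0.26019653 0.43993161] [ 0.61711474 -0.21836694 -0.11477495] -126.92598206259656
(np.float64(317.8413446076264), np.float64(197.78492571473652))
(np.float64(318.8907766517478), np.float64(276.88640243483513))
(np.float64(392.0969574631587), np.float64(227.92426103422446))
(np.float64(316.08147608744525), np.float64(84.01111180877406))
(np.float64(482.870187694714), np.float64(191.79325832835116))
```

View pics/w7.png

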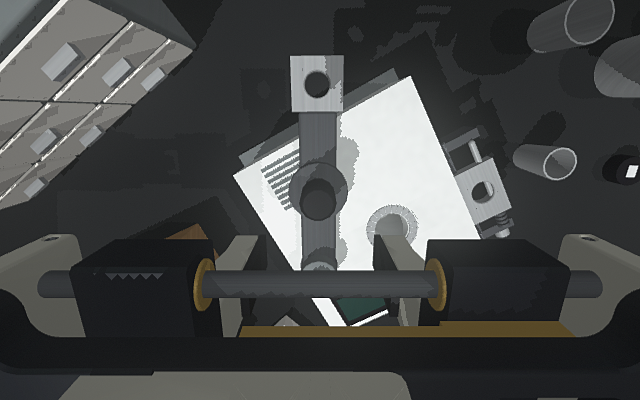

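Call:
apply_moves --commands '[{"dx":0.5,"dy":1.5,"dz":-40,"spin":0,"hand":0.3},{"dx":0,"dy":0,"dz":-50,"spin":0,"hand":0.3},{"dx":0,"dy":0,"dz":-40,"spin":0,"hand":0.3},{"dx":0,"dy":0,"dz":-11,"spin":0,"hand":0.3},{"dx":0,"dy":0,"dz":0,"spin":0,"hand":0.65}]' --grip_force 15

```text
t: 15.9
eef_pos: [0.6138, 0.2631, 0.3005]
ee_rot: [-1.897, 1.569, 0.602]
force: [-0.6, -0.9, 2.4]
width: 0.056
```

Call:
apply_moves --commands '[{"dx":0,"dy":0,"dz":0,"spin":0,"hand":0.8},{"dx":0,"dy":0,"dz":0,"spin":0,"hand":0.8},{"dx":0,"dy":0,"dz":0,"spin":0,"hand":0.8},{"dx":0,"dy":0,"dz":0,"spin":0,"hand":0.8},{"dx":0,"dy":0,"dz":0,"spin":0,"hand":0.8}]'

```text
t: 16.52
eef_pos: [0.6147, 0.2629, 0.3005]
ee_rot: [-2.139, 1.567, 0.36]
force: [3.7, -0.5, 6.2]
width: 0.0334
```

```bash
python3 -c "
import numpy as np
t=np.radians(np.linspace(-35.6,-98,11));p=95.2*np.c_[np.cos(t),np.sin(t)]
print(np.round(np.diff(p,axis=0)*1000/1000,1).tolist(), p[-1]+[537.2,318.4])"
```

```text
[[-6.5, -8.1], [-7.3, -7.3], [-8.1, -6.5], [-8.7, -5.6], [-9.3, -4.6], [-9.7, -3.6], [-10.1, -2.5], [-10.3, -1.4], [-10.4, -0.2], [-10.3, 0.9]] [523.95072079 224.12647986]
```

Call:
apply_moves --commands '[{"dx":-6.5,"dy":-8,"dz":0,"spin":-6.2,"hand":0.8},{"dx":-7.3,"dy":-7.3,"dz":0,"spin":-6.2,"hand":0.8},{"dx":-8,"dy":-6.5,"dz":0,"spin":-6.2,"hand":0.8},{"dx":-8.7,"dy":-5.6,"dz":0,"spin":-6.2,"hand":0.8},{"dx":-9.3,"dy":-4.6,"dz":0,"spin":-6.2,"hand":0.8}]'

```text
t: 17.15
eef_pos: [0.5745, 0.2302, 0.3004]
ee_rot: [-1.916, 1.568, 0.038]
force: [1.0, -2.2, 8.6]
width: 0.0333
```

Call:
apply_moves --commands '[{"dx":-9.7,"dy":-3.6,"dz":0,"spin":-6.2,"hand":0.8},{"dx":-10,"dy":-2.5,"dz":0,"spin":-6.2,"hand":0.8},{"dx":-10.3,"dy":-1.4,"dz":0,"spin":-6.2,"hand":0.8},{"dx":-10.4,"dy":-0.2,"dz":0,"spin":-6.2,"hand":0.8},{"dx":-10.3,"dy":1,"dz":0,"spin":-6.2,"hand":0.8}]'

```text
t: 17.77
eef_pos: [0.523, 0.2229, 0.3004]
ee_rot: [-2.525, 1.569, -1.112]
force: [-2.4, -5.3, 14.1]
width: 0.0333
```

Call:
apply_moves --commands '[{"dx":-2,"dy":0,"dz":0,"spin":-1,"hand":0.8},{"dx":-2,"dy":0,"dz":0,"spin":-1,"hand":0.8},{"dx":-1,"dy":0,"dz":0,"spin":0,"hand":0.8},{"dx":0,"dy":0,"dz":0,"spin":0,"hand":0.8},{"dx":0,"dy":0,"dz":0,"spin":0,"hand":0.8}]'

```text
t: 18.4
eef_pos: [0.52, 0.2233, 0.3005]
ee_rot: [-1.495, 1.566, -0.113]
force: [10.4, -7.4, 3.6]
width: 0.0336
```

Call:
apply_moves --commands '[{"dx":-2,"dy":0.5,"dz":0,"spin":0,"hand":0.8},{"dx":0,"dy":0,"dz":0,"spin":0,"hand":0.8},{"dx":0,"dy":0,"dz":0,"spin":0,"hand":0.8},{"dx":0,"dy":0,"dz":0,"spin":0,"hand":0.8},{"dx":0,"dy":0,"dz":0,"spin":0,"hand":0.8}]'

```text
t: 19.02
eef_pos: [0.5195, 0.2235, 0.3005]
ee_rot: [-1.495, 1.564, -0.114]
force: [21.9, -11.2, -1.6]
width: 0.0332
```

Call:
apply_moves --commands '[{"dx":2,"dy":0,"dz":0,"spin":0,"hand":0.4},{"dx":0,"dy":0,"dz":0,"spin":0,"hand":0.4},{"dx":0,"dy":0,"dz":0,"spin":0,"hand":0.4},{"dx":0,"dy":0,"dz":30,"spin":0,"hand":0.4},{"dx":0,"dy":0,"dz":60,"spin":0,"hand":0.4}]'

```text
t: 19.65
eef_pos: [0.5173, 0.2239, 0.3872]
ee_rot: [2.367, 1.564, -2.536]
force: [0.7, 1.4, 0.4]
width: 0.0526
```

Call:
apply_moves --commands '[{"dx":0,"dy":-40,"dz":60,"spin":0,"hand":0.4},{"dx":0,"dy":-40,"dz":0,"spin":0,"hand":0.3},{"dx":0,"dy":0,"dz":0,"spin":0,"hand":0.3},{"dx":0,"dy":0,"dz":0,"spin":0,"hand":0.3},{"dx":0,"dy":0,"dz":0,"spin":0,"hand":0.3}]'

```text
t: 20.27
eef_pos: [0.5181, 0.1505, 0.4402]
ee_rot: [2.278, 1.57, -2.624]
force: [0.0, 0.2, -0.3]
width: 0.0614
```

```bash
python3 - <<'E'
from h import *
s,R=tcp();print(s['eef_pos'],s['force'],np.degrees(np.arctan2(R[1,1],R[0,1])))
im=viewer.grab_frame('wrist')[:,:,::-1]
cv2.imwrite('pics/w8.png',im)
a=viewer.grab_frame('scene')[:,:,::-1];cv2.imwrite('pics/s8.png',a);crop(a,320,110,480,230,5,'s8c.png')
for p in ([.5372,.3184,.133],[.5215,.2256,.154],[.5038,.1212,.114],[.4972,.1224,.1]): print(proj('wrist',p,s),proj('scene',p))
E
```

```text
[0.51807764 0.15048638 0.44017521] [ 0.01512235  0.2147822  -0.25134199] 169.17984972364368
(np.float64(329.9606630067751), np.float64(333.58308100261365)) (np.float64(425.42472037439853), np.float64(142.75749478830596))
(np.float64(329.4683431437686), np.float64(269.7505547241093)) (np.float64(403.1093755723392), np.float64(147.32077241347457))
(np.float64(326.8895731883895), np.float64(157.0859838819889)) (np.float64(373.2832693259801), np.float64(169.65665706843228))
(np.float64(332.8862238984234), np.float64(155.0624091140947)) (np.float64(371.4613527119529), np.float64(171.85544985745366))
```

View pics/w8.png

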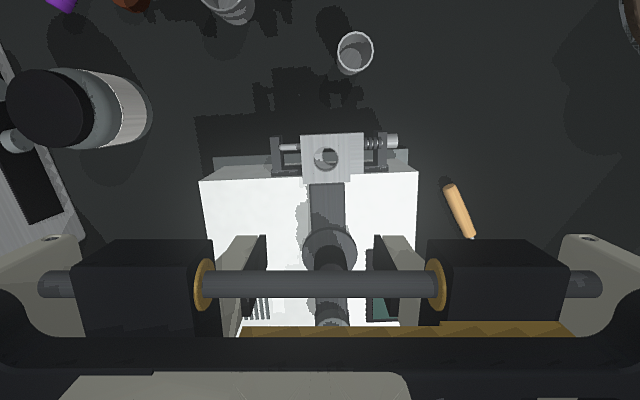

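View pics/s8c.png

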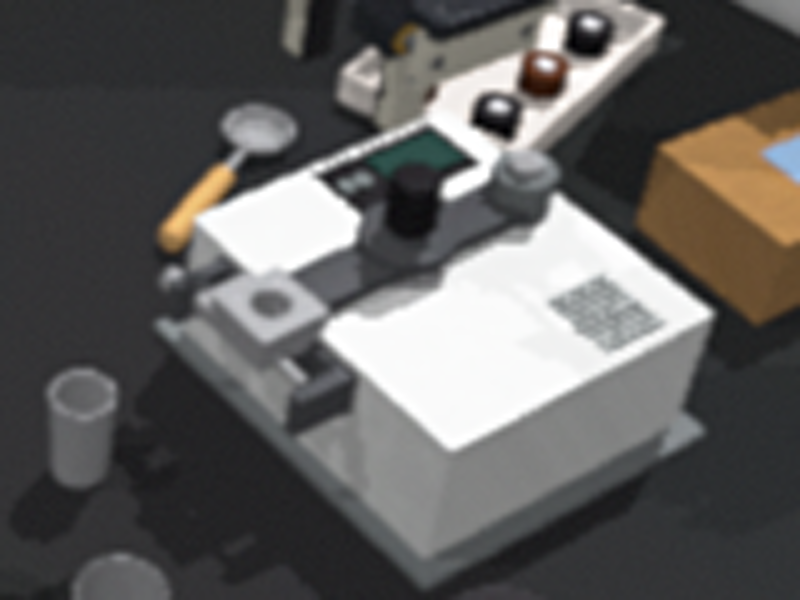

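```bash
python3 - <<'E'
from h import *
im=cv2.imread('pics/w8.png');crop(im,280,120,370,200,8,'w8c.png')
E
```

```text
(no output)
```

View pics/w8c.png

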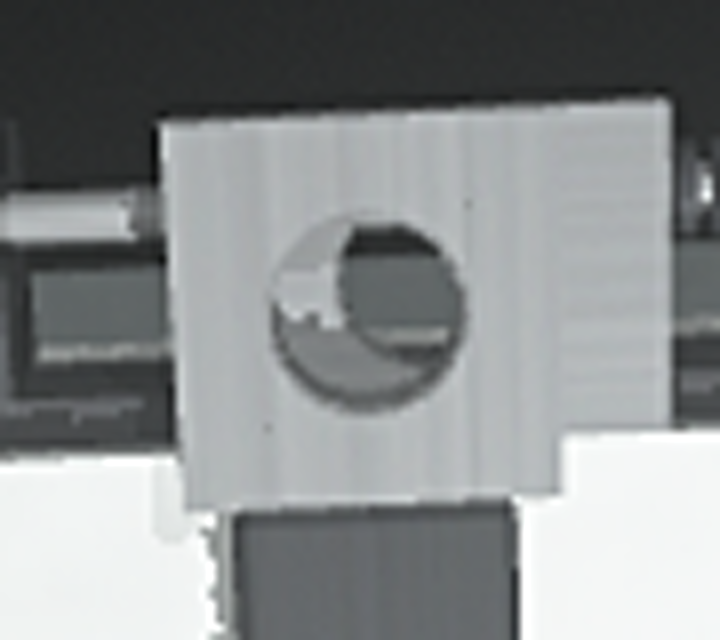

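```bash
python3 - <<'E'
from h import *
s,R=tcp()
print(onplane('wrist',325.5,158.5,.114,s),onplane('scene',373.5,170.3,.114))
# tongue left-edge in frame: estimate offset along image x
print(onplane('wrist',280+342/8-.5,120+300/8-.5,.1,s))
T,_=T_cam('wrist',s);print(np.round(T,3))
E
```

```text
[0.50551449 0.12247057 0.114     ] [0.50617185 0.11961946 0.114     ]
[0.50875192 0.12240745 0.1       ]
[[-0.982 -0.181 -0.054  0.503]
 [ 0.189 -0.941 -0.28   0.075]
 [ 0.    -0.285  0.959  0.42 ]
 [ 0.     0.     0.     1.   ]]
```

Call:
apply_moves --commands '[{"dx":0,"dy":-40,"dz":0,"spin":0,"hand":0.4},{"dx":0,"dy":-60,"dz":0,"spin":0,"hand":0.4},{"dx":0,"dy":-60,"dz":0,"spin":0,"hand":0.4},{"dx":1,"dy":-60,"dz":0,"spin":0,"hand":0.4},{"dx":1,"dy":-60,"dz":0,"spin":0,"hand":0.4}]'

```text
t: 21.0
eef_pos: [0.5201, -0.1314, 0.4406]
ee_rot: [2.807, 1.571, -2.093]
force: [1.0, 0.9, -0.2]
width: 0.053
```

Call:
apply_moves --commands '[{"dx":1,"dy":-60,"dz":0,"spin":0,"hand":0.4},{"dx":1,"dy":-62,"dz":0,"spin":0,"hand":0.4},{"dx":0,"dy":0,"dz":0,"spin":0,"hand":0.4},{"dx":0,"dy":0,"dz":0,"spin":0,"hand":0.4},{"dx":0,"dy":0,"dz":0,"spin":0,"hand":0.4}]'

```text
t: 21.62
eef_pos: [0.5224, -0.2508, 0.4407]
ee_rot: [0.526, 1.571, 1.909]
force: [0.2, 0.7, -0.5]
width: 0.0525
```

```bash
python3 - <<'E'
from h import *
s,R=tcp();print(s['eef_pos'],s['force'],np.degrees(np.arctan2(R[1,1],R[0,1])),s['width'])
im=viewer.grab_frame('wrist')[:,:,::-1]
cv2.imwrite('pics/w9.png',im);crop(im,270,150,370,250,6,'w9c.png')
for p in ([.5220,-.2517,.16],[.522,-.2517,.098]): print(proj('wrist',p,s))
E
```

```text
[ 0.52236738 -0.25080092  0.44065465] [ 0.18859442  0.68876119 -0.47949912] 169.25358064199494 0.052525514610174094
(np.float64(318.87557125511285), np.float64(198.13715725214774))
(np.float64(319.02458889939993), np.float64(182.32456436744206))
```

View pics/w9.png

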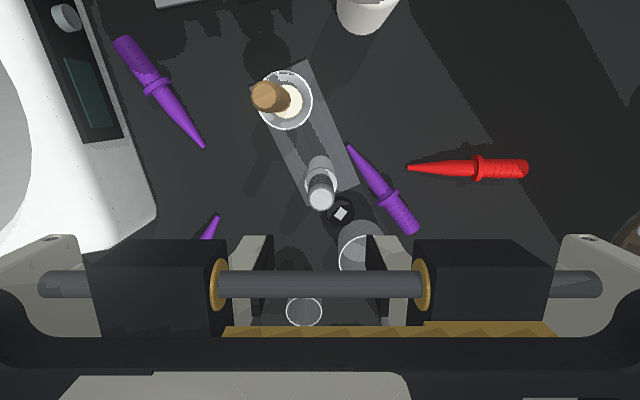

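View pics/w9c.png

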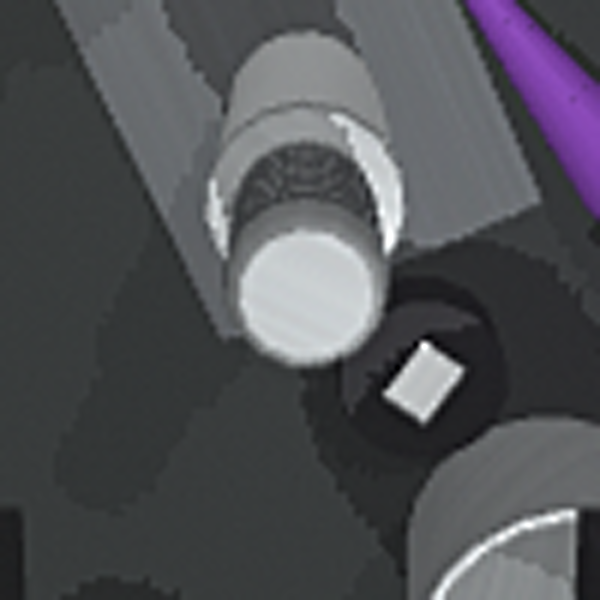

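```bash
python3 - <<'E'
from h import *
s,R=tcp()
print(onplane('wrist',321.1,199.2,.161,s))
E
```

```text
[ 0.52026188 -0.25051206  0.161     ]
```

Call:
apply_moves --commands '[{"dx":-1.5,"dy":0,"dz":-40,"spin":0,"hand":0.4},{"dx":0,"dy":0,"dz":-50,"spin":0,"hand":0.4},{"dx":0,"dy":0,"dz":-40,"spin":0,"hand":0.4},{"dx":0,"dy":0,"dz":-13,"spin":0,"hand":0.4},{"dx":0,"dy":0,"dz":0,"spin":0,"hand":0.4}]' --grip_force 50

```text
t: 22.3
eef_pos: [0.521, -0.2514, 0.2979]
ee_rot: [2.177, 1.57, -2.723]
force: [0.0, -0.2, 0.7]
width: 0.0527
```

Call:
apply_moves --commands '[{"dx":0,"dy":0,"dz":0,"spin":0,"hand":1},{"dx":0,"dy":0,"dz":0,"spin":0,"hand":1},{"dx":0,"dy":0,"dz":0,"spin":0,"hand":1},{"dx":0,"dy":0,"dz":0,"spin":0,"hand":1},{"dx":0,"dy":0,"dz":0,"spin":0,"hand":1}]'

```text
t: 22.92
eef_pos: [0.5208, -0.2521, 0.2984]
ee_rot: [-1.744, 1.57, -0.362]
force: [-1.1, 0.7, 5.0]
width: 0.024
```

Call:
apply_moves --commands '[{"dx":0,"dy":0,"dz":15,"spin":0,"hand":1},{"dx":0,"dy":0,"dz":40,"spin":0,"hand":1},{"dx":0,"dy":0,"dz":45,"spin":0,"hand":1},{"dx":0,"dy":0,"dz":30,"spin":0,"hand":1},{"dx":0,"dy":0,"dz":0,"spin":0,"hand":1}]'

```text
t: 23.55
eef_pos: [0.5207, -0.2522, 0.4308]
ee_rot: [-1.584, 1.566, -0.202]
force: [-0.4, -0.0, -3.8]
width: 0.0241
```

Call:
apply_moves --commands '[{"dx":-2,"dy":30,"dz":0,"spin":0,"hand":1},{"dx":-3,"dy":60,"dz":0,"spin":0,"hand":1},{"dx":-3,"dy":60,"dz":0,"spin":0,"hand":1},{"dx":-3,"dy":60,"dz":0,"spin":0,"hand":1},{"dx":-3,"dy":60,"dz":0,"spin":0,"hand":1}]'

```text
t: 24.18
eef_pos: [0.5056, 0.0197, 0.4268]
ee_rot: [1.87, 1.569, -3.032]
force: [0.7, -1.0, -2.7]
width: 0.024
```

Call:
apply_moves --commands '[{"dx":-3,"dy":60,"dz":0,"spin":0,"hand":1},{"dx":-2,"dy":44,"dz":0,"spin":0,"hand":1},{"dx":0,"dy":0,"dz":0,"spin":0,"hand":1},{"dx":0,"dy":0,"dz":0,"spin":0,"hand":1},{"dx":0,"dy":0,"dz":0,"spin":0,"hand":1}]'

```text
t: 24.8
eef_pos: [0.5015, 0.121, 0.4273]
ee_rot: [2.263, 1.57, -2.639]
force: [0.5, 0.1, -2.7]
width: 0.0241
```

```bash
python3 - <<'E'
from h import *
s,R=tcp();print(s['eef_pos'],s['force'],np.degrees(np.arctan2(R[1,1],R[0,1])),s['width'])
im=viewer.grab_frame('wrist')[:,:,::-1];crop(im,270,130,370,250,5,'w10c.png')
a=viewer.grab_frame('scene')[:,:,::-1];crop(a,340,90,420,190,5,'s10c.png')
b=viewer.grab_frame('side')[:,:,::-1];crop(b,250,200,350,300,5,'d10c.png')
x=np.hstack([cv2.resize(a[90:190,340:420],None,fx=5,fy=5),cv2.resize(b[200:300,250:330],None,fx=5,fy=5)]);cv2.imwrite('pics/x10.png',x)
e=s['eef_pos']-[0,0,.159+.0074]
for n,d in (('grip',0),('collar',.034),('tip',.122)):
    q=e-[0,0,d]; print(n,q,(np.array(proj('wrist',q,s))-[270,130])*5,(np.array(proj('scene',q))-[340,90])*5,(np.array(proj('side',q))-[250,200])*5)
E
```

```text
[0.50147533 0.12102654 0.42727345] [ 0.49567336  0.12941715 -2.67722106] 169.08682839003555 0.024116343233371324
grip [0.50147533 0.12102654 0.26087345] [238.78458117 647.85974566] [191.60240707 192.66693318] [242.7223274  112.77483289]
collar [0.50147533 0.12102654 0.22687345] [240.248843   522.78297097] [184.58135728 243.30450389] [247.84186635 155.73243686]
tip [0.50147533 0.12102654 0.13887345] [242.44798202 334.93322404] [167.77650241 364.50532889] [259.79090102 255.99574261]
```

View pics/w10c.png

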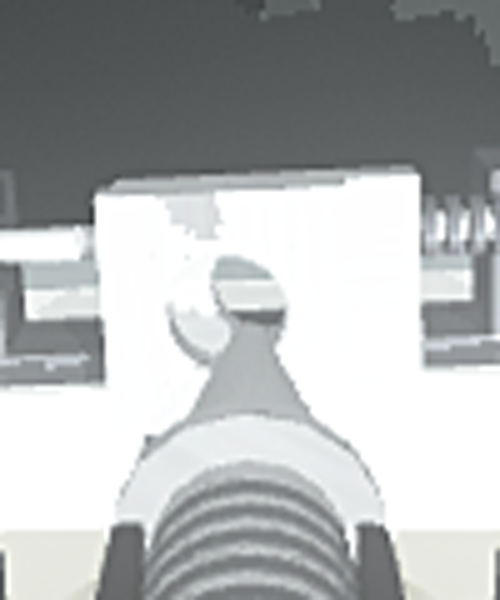

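View pics/x10.png

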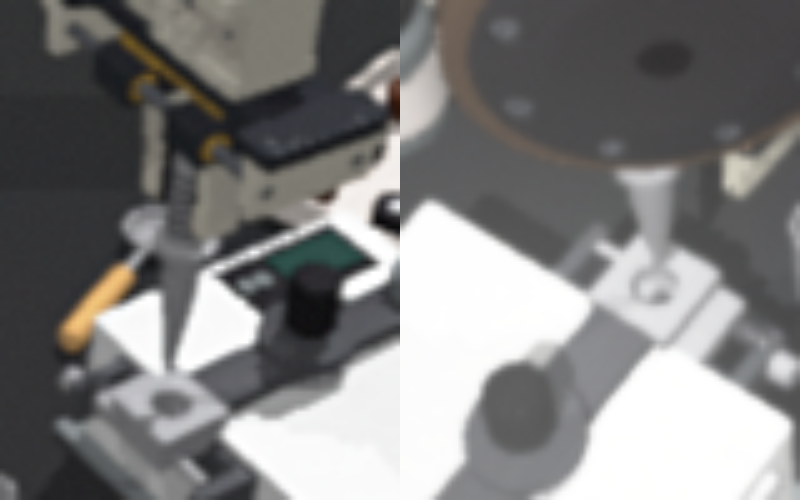

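```bash
python3 - <<'E'
from h import *
s,R=tcp()
f=lambda x,y,u0,v0:((x+.5)/5-.5+u0,(y+.5)/5-.5+v0)
for nm,w,a,b in (('tip',(257,320),(170,370),(255,262)),('eye',(228,305),(172,403),(257,290))):
    w=f(*w,270,130);a=f(*a,340,90);b=f(*b,250,200)
    x,r=tri([ray('wrist',*w,s),ray('scene',*a),ray('side',*b)]);print(nm,x,r)
    print(tri([ray('scene',*a),ray('side',*b)])[0])
    if nm=='eye': print([onplane(n,*p,.114,s) for n,p in (('wrist',w),('scene',a),('side',b))])
E
```

```text
tip [0.50174547 0.12140676 0.13547606] [np.float64(0.00323637018157843), np.float64(0.0005071035276794562), np.float64(0.003267544413057299)]
[0.50312911 0.12222817 0.1362443 ]
eye [0.50502867 0.12329567 0.11027168] [np.float64(0.0012951818184635457), np.float64(0.0008929086439196444), np.float64(0.000799252804026908)]
[0.50452426 0.12422587 0.1105338 ]
[array([0.50526377, 0.1211021 , 0.114     ]), array([0.5068352 , 0.12106127, 0.114     ]), array([0.5034117 , 0.12606282, 0.114     ])]
```

Call:
apply_moves --commands '[{"dx":0,"dy":0.5,"dz":-15,"spin":0,"hand":1},{"dx":0,"dy":0,"dz":-8,"spin":0,"hand":1},{"dx":0,"dy":0,"dz":-7,"spin":0,"hand":1},{"dx":0,"dy":0,"dz":0,"spin":0,"hand":1},{"dx":0,"dy":0,"dz":0,"spin":0,"hand":1}]'

```text
t: 25.58
eef_pos: [0.5017, 0.1226, 0.3979]
ee_rot: [-1.26, 1.57, 0.122]
force: [0.6, -1.5, -3.1]
width: 0.0242
```

```bash
python3 - <<'E'
from h import *
s,R=tcp();print(s['eef_pos'],s['force'],s['width'])
im=viewer.grab_frame('wrist')[:,:,::-1]
a=viewer.grab_frame('scene')[:,:,::-1]
b=viewer.grab_frame('side')[:,:,::-1]
g=lambda im,u,v:cv2.resize(im[v:v+60,u:u+50],None,fx=5,fy=5,interpolation=cv2.INTER_CUBIC)
cv2.imwrite('pics/x11.png',np.hstack([g(im,290,150),g(a,350,140),g(b,280,220)]))
E
```

```text
[0.50172685 0.12258757 0.39787517] [ 0.57532712 -1.50300112 -3.11013709] 0.02420148568695053
```

View pics/x11.png

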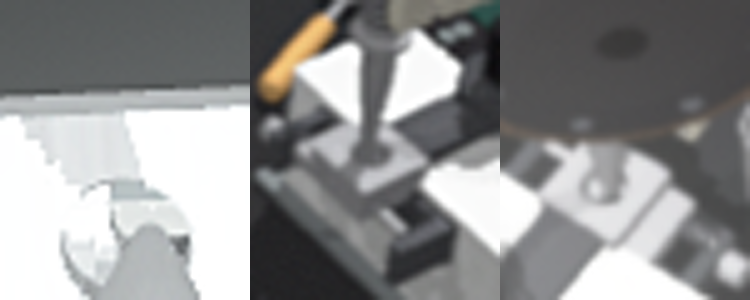

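Call:
apply_moves --commands '[{"dx":0,"dy":0,"dz":-6,"spin":0,"hand":1},{"dx":0,"dy":0,"dz":-6,"spin":0,"hand":1},{"dx":0,"dy":0,"dz":-6,"spin":0,"hand":1},{"dx":0,"dy":0,"dz":0,"spin":0,"hand":1},{"dx":0,"dy":0,"dz":0,"spin":0,"hand":1}]'

```text
t: 26.35
eef_pos: [0.5016, 0.1225, 0.3797]
ee_rot: [-2.376, 1.571, -0.994]
force: [-0.4, 0.8, -2.8]
width: 0.0239
```

Call:
apply_moves --commands '[{"dx":0.5,"dy":0,"dz":-6,"spin":0,"hand":1},{"dx":0.5,"dy":0,"dz":-6,"spin":0,"hand":1},{"dx":0.5,"dy":0,"dz":-6,"spin":0,"hand":1},{"dx":0.5,"dy":0,"dz":-6,"spin":0,"hand":1},{"dx":0,"dy":0,"dz":0,"spin":0,"hand":1}]'

```text
t: 26.98
eef_pos: [0.5036, 0.1224, 0.355]
ee_rot: [2.44, 1.57, -2.462]
force: [0.5, 0.2, -3.4]
width: 0.0236
```

Call:
apply_moves --commands '[{"dx":0.5,"dy":0,"dz":-6,"spin":0,"hand":1},{"dx":0.5,"dy":0,"dz":-6,"spin":0,"hand":1},{"dx":0,"dy":0,"dz":-6,"spin":0,"hand":1},{"dx":0,"dy":0,"dz":0,"spin":0,"hand":1},{"dx":0,"dy":0,"dz":0,"spin":0,"hand":1}]'

```text
t: 27.6
eef_pos: [0.5047, 0.1223, 0.3371]
ee_rot: [2.712, 1.57, -2.19]
force: [3.3, -3.2, -7.5]
width: 0.024
```

```bash
python3 - <<'E'
from h import *
s,R=tcp();print(s['eef_pos'],s['force'],s['width'])
im=viewer.grab_frame('wrist')[:,:,::-1]
a=viewer.grab_frame('scene')[:,:,::-1]
b=viewer.grab_frame('side')[:,:,::-1]
g=lambda im,u,v:cv2.resize(im[v:v+60,u:u+50],None,fx=5,fy=5,interpolation=cv2.INTER_CUBIC)
cv2.imwrite('pics/x12.png',np.hstack([g(im,290,190),g(a,350,140),g(b,280,220)]))
E
```

```text
[0.50466261 0.12233219 0.3370639 ] [ 3.28933734 -3.22655514 -7.51308716] 0.024035207785153577
```

View pics/x12.png

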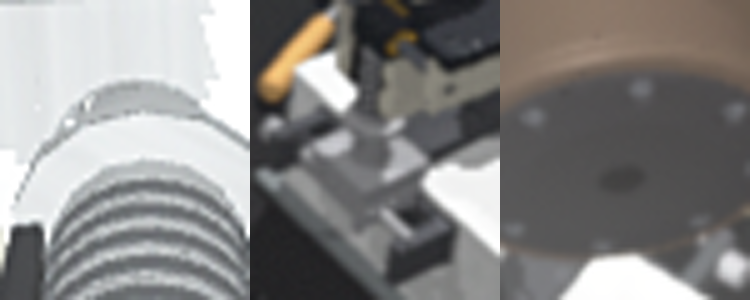

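Call:
apply_moves --commands '[{"dx":0.5,"dy":-0.5,"dz":-5,"spin":0,"hand":1},{"dx":0.5,"dy":0,"dz":-5,"spin":0,"hand":1},{"dx":0,"dy":0,"dz":-5,"spin":0,"hand":1},{"dx":0,"dy":0,"dz":0,"spin":0,"hand":1},{"dx":0,"dy":0,"dz":0,"spin":0,"hand":1}]'

```text
t: 28.38
eef_pos: [0.5053, 0.1218, 0.3218]
ee_rot: [2.18, 1.569, -2.722]
force: [0.2, -4.0, -7.2]
width: 0.0239
```

Call:
apply_moves --commands '[{"dx":0,"dy":-1,"dz":-3,"spin":0,"hand":1},{"dx":0,"dy":0,"dz":-3,"spin":0,"hand":1},{"dx":0,"dy":0,"dz":-3,"spin":0,"hand":1},{"dx":0,"dy":0,"dz":0,"spin":0,"hand":1},{"dx":0,"dy":0,"dz":0,"spin":0,"hand":1}]'

```text
t: 29.0
eef_pos: [0.5058, 0.121, 0.3144]
ee_rot: [-1.281, 1.57, 0.101]
force: [-2.8, -3.8, 4.9]
width: 0.0242
```

```bash
python3 - <<'E'
from h import *
s,R=tcp();print(s['eef_pos'],s['force'],s['width'])
im=viewer.grab_frame('wrist')[:,:,::-1]
a=viewer.grab_frame('scene')[:,:,::-1]
g=lambda im,u,v:cv2.resize(im[v:v+80,u:u+60],None,fx=6,fy=6,interpolation=cv2.INTER_CUBIC)
cv2.imwrite('pics/x13.png',np.hstack([g(im,290,190),g(a,350,120)]))
E
```

```text
[0.5058343  0.12101738 0.31435294] [-2.83061714 -3.75653537  4.94933632] 0.024166322271977615
```

View pics/x13.png

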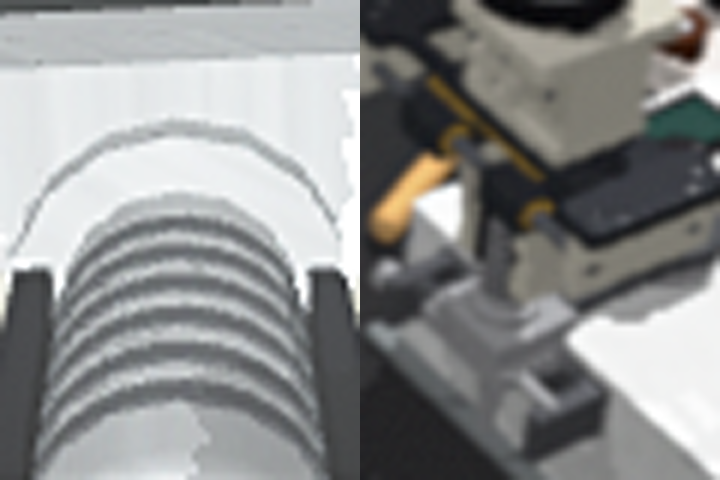

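Call:
apply_moves --commands '[{"dx":0,"dy":-0.5,"dz":-2,"spin":0,"hand":1},{"dx":0,"dy":0,"dz":-1,"spin":0,"hand":1},{"dx":0,"dy":0,"dz":0,"spin":0,"hand":1},{"dx":0,"dy":0,"dz":0,"spin":0,"hand":1},{"dx":0,"dy":0,"dz":0,"spin":0,"hand":1}]'

```text
t: 29.72
eef_pos: [0.5069, 0.1207, 0.3142]
ee_rot: [-1.246, 1.565, 0.137]
force: [-7.2, -5.1, 23.6]
width: 0.0244
```

Call:
apply_moves --commands '[{"dx":0,"dy":0,"dz":2,"spin":0,"hand":0.4},{"dx":0,"dy":0,"dz":0,"spin":0,"hand":0.4},{"dx":0,"dy":0,"dz":0,"spin":0,"hand":0.4},{"dx":0,"dy":0,"dz":0,"spin":0,"hand":0.4},{"dx":0,"dy":0,"dz":15,"spin":0,"hand":0.4}]'

```text
t: 30.35
eef_pos: [0.5053, 0.1204, 0.3271]
ee_rot: [2.303, 1.568, -2.599]
force: [-0.7, 0.6, -0.2]
width: 0.0525
```

Call:
apply_moves --commands '[{"dx":0,"dy":0,"dz":50,"spin":0,"hand":0.4},{"dx":0,"dy":0,"dz":50,"spin":0,"hand":0.4},{"dx":0,"dy":-40,"dz":40,"spin":0,"hand":0.4},{"dx":0,"dy":-40,"dz":0,"spin":0,"hand":0.4},{"dx":0,"dy":0,"dz":0,"spin":0,"hand":0.4}]'

```text
t: 30.98
eef_pos: [0.5051, 0.0386, 0.4694]
ee_rot: [-1.005, 1.568, 0.374]
force: [0.1, 0.4, -0.7]
width: 0.0522
```

```bash
python3 - <<'E'
from h import *
s,R=tcp();print(s['eef_pos'],s['force'],s['width'])
im=viewer.grab_frame('wrist')[:,:,::-1];cv2.imwrite('pics/w14.png',im)
a=viewer.grab_frame('scene')[:,:,::-1];b=viewer.grab_frame('side')[:,:,::-1]
cv2.imwrite('pics/s14.png',a);cv2.imwrite('pics/d14.png',b)
g=lambda im,u,v:cv2.resize(im[v:v+100,u:u+80],None,fx=5,fy=5,interpolation=cv2.INTER_CUBIC)
cv2.imwrite('pics/x14.png',np.hstack([g(b,260,200),g(a,330,110)]))
E
```

```text
[0.50514998 0.03856667 0.46942511] [ 0.07925764  0.40170792 -0.71084331] 0.052237066355759816
```

View pics/w14.png

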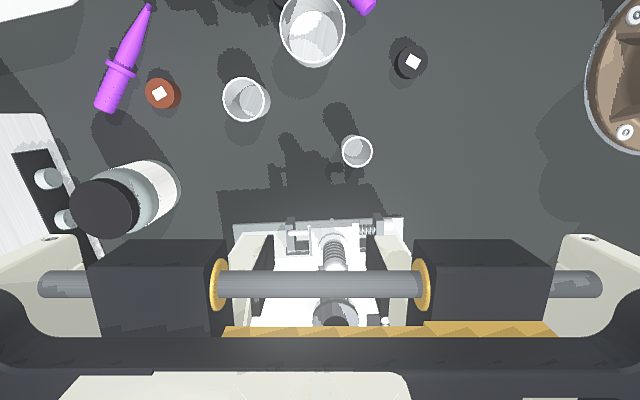

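View pics/x14.png

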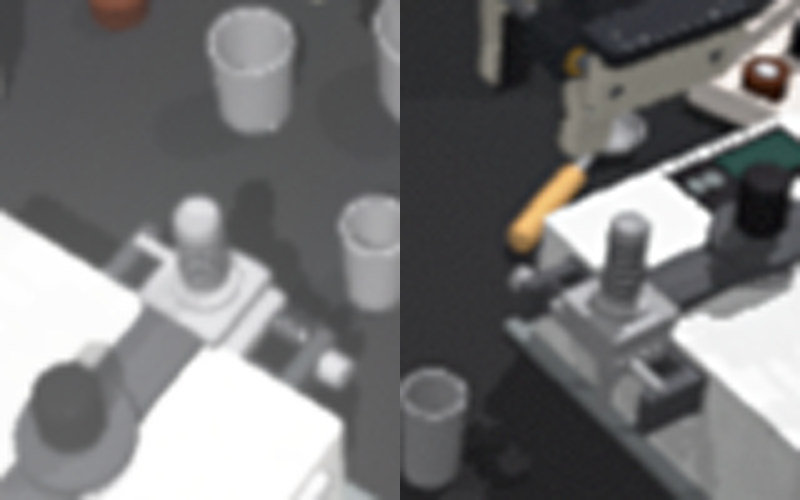

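View pics/s14.png

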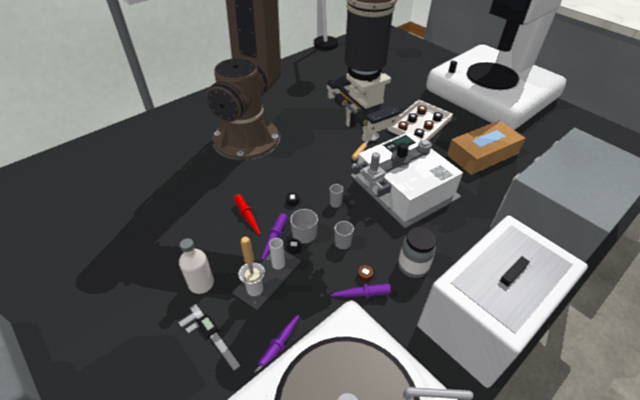

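```bash
python3 - <<'E'
from h import *
s,R=tcp()
im=cv2.imread('pics/w14.png')
g=lambda u,v,w,h:cv2.resize(im[v:v+h,u:u+w],None,fx=4,fy=4,interpolation=cv2.INTER_CUBIC)
cv2.imwrite('pics/x15.png',np.hstack([g(210,60,80,100),g(320,110,80,100)]))
print(onplane('wrist',246,99,.065,s),onplane('wrist',357,151,.065,s),onplane('wrist',313,28,.065,s))
E
```

```text
[ 0.57521591 -0.06440935  0.065     ] [0.45318223 0.02285831 0.065     ] [ 0.48073294 -0.1240614   0.065     ]
```

View pics/x15.png

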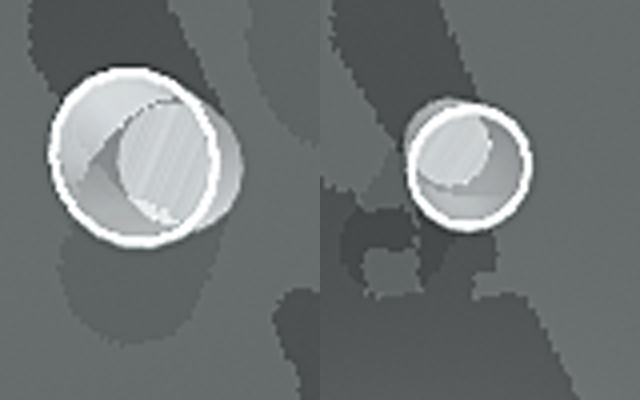

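Call:
apply_moves --commands '[{"dx":20,"dy":-30,"dz":-10,"spin":0,"hand":0.1},{"dx":30,"dy":-45,"dz":-20,"spin":0,"hand":0.1},{"dx":23,"dy":-30,"dz":-20,"spin":0,"hand":0.1},{"dx":0,"dy":0,"dz":0,"spin":0,"hand":0.1},{"dx":0,"dy":0,"dz":0,"spin":0,"hand":0.1}]'

```text
t: 31.75
eef_pos: [0.5788, -0.0638, 0.4175]
ee_rot: [2.111, 1.57, -2.791]
force: [-0.6, 0.0, 0.6]
width: 0.0788
```

```bash
cat >> h.py <<'E'
def rim(im,u,v,s,z=.065,r=60,thr=None):
    g=cv2.cvtColor(im,cv2.COLOR_BGR2GRAY)[max(0,v-r):v+r,max(0,u-r):u+r]
    return g
E
python3 - <<'E'
from h import *
s,R=tcp();print(s['eef_pos'],s['force'],s['width'])
im=viewer.grab_frame('wrist')[:,:,::-1];cv2.imwrite('pics/w16.png',im)
print(onplane('wrist',243,98.9,.065,s), proj('wrist',[.578,-.064,.065],s))
E
```

```text
[ 0.57878193 -0.06382035  0.41747772] [-0.58962829  0.01944869  0.56831662] 0.07877277864533118
[ 0.63988915 -0.16573754  0.065     ] (np.float64(319.31826459758764), np.float64(181.02861230741743))
```

View pics/w16.png

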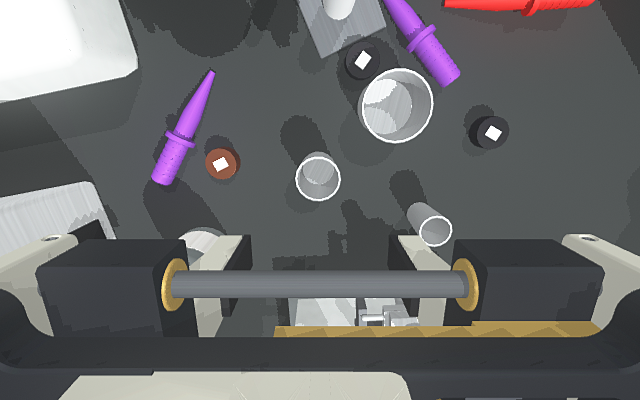

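```bash
cat > rim.py <<'E'
from h import *
def fit(im,u,v,r,thr=225):
    g=cv2.cvtColor(im,cv2.COLOR_BGR2GRAY)
    m=np.zeros_like(g);cv2.circle(m,(u,v),r,255,-1)
    m=((g>thr)&(m>0)).astype(np.uint8)*255
    # keep outer: convex hull of largest-extent component
    n,l,st,c=cv2.connectedComponentsWithStats(m,connectivity=8)
    i=1+np.argmax(st[1:,2]*st[1:,3])
    pts=np.argwhere(l==i)[:,::-1].astype(np.float32)
    h=cv2.convexHull(pts)
    e=cv2.fitEllipse(h.astype(np.float32)) 
    return e,len(pts)
E
python3 - <<'E'
from rim import *
im=cv2.imread('pics/w16.png');s,R=tcp()
for n,u,v,r in (('M',318,178,30),('XL',396,105,45),('S',435,231,22)):
    e,k=fit(im,u,v,r);print(n,e,k,onplane('wrist',*e[0],.065,s))
E
```

```text
M ((317.5597839355469, 178.23387145996094), (43.88529968261719, 44.8536262512207), 91.20014190673828) 249 [ 0.57964263 -0.06707243  0.065     ]
XL ((397.1033935546875, 105.11315155029297), (69.55961608886719, 75.66876220703125), 28.104984283447266) 969 [ 0.48213572 -0.12871594  0.065     ]
S ((435.3311462402344, 230.65933227539062), (29.47635841369629, 33.304603576660156), 61.24725341796875) 152 [0.45396473 0.02198747 0.065     ]
```

Call:
apply_moves --commands '[{"dx":0.8,"dy":-3.5,"dz":-40,"spin":0,"hand":0.1},{"dx":0,"dy":0,"dz":-50,"spin":0,"hand":0.1},{"dx":0,"dy":0,"dz":-50,"spin":0,"hand":0.1},{"dx":0,"dy":0,"dz":-30,"spin":0,"hand":0.1},{"dx":0,"dy":0,"dz":-14,"spin":0,"hand":0.1}]' --grip_force 20

```text
t: 32.42
eef_pos: [0.5791, -0.0669, 0.2331]
ee_rot: [1.952, 1.57, -2.948]
force: [-0.0, 0.8, 0.4]
width: 0.0793
```

Call:
apply_moves --commands '[{"dx":0,"dy":0,"dz":0,"spin":0,"hand":0.6},{"dx":0,"dy":0,"dz":0,"spin":0,"hand":0.6},{"dx":0,"dy":0,"dz":0,"spin":0,"hand":0.6},{"dx":0,"dy":0,"dz":0,"spin":0,"hand":0.6},{"dx":0,"dy":0,"dz":0,"spin":0,"hand":0.6}]'

```text
t: 33.05
eef_pos: [0.5798, -0.0679, 0.2349]
ee_rot: [-1.281, 1.569, 0.101]
force: [-1.1, 1.6, 6.4]
width: 0.0508
```

Call:
apply_moves --commands '[{"dx":0,"dy":0,"dz":20,"spin":0,"hand":0.6},{"dx":0,"dy":0,"dz":40,"spin":0,"hand":0.6},{"dx":0,"dy":0,"dz":50,"spin":0,"hand":0.6},{"dx":0,"dy":0,"dz":40,"spin":0,"hand":0.6},{"dx":0,"dy":0,"dz":0,"spin":0,"hand":0.6}]'

```text
t: 33.67
eef_pos: [0.58, -0.0681, 0.3876]
ee_rot: [-1.269, 1.564, 0.113]
force: [0.7, 0.5, -2.0]
width: 0.051
```

Call:
apply_moves --commands '[{"dx":-20,"dy":-15,"dz":0,"spin":0,"hand":0.6},{"dx":-35,"dy":-23,"dz":0,"spin":0,"hand":0.6},{"dx":-20,"dy":-20,"dz":0,"spin":0,"hand":0.6},{"dx":-5,"dy":0,"dz":0,"spin":0,"hand":0.6},{"dx":0,"dy":0,"dz":0,"spin":0,"hand":0.6}]'

```text
t: 34.3
eef_pos: [0.4994, -0.1262, 0.3837]
ee_rot: [-1.17, 1.57, 0.211]
force: [-0.4, -0.2, -1.0]
width: 0.0509
```

```bash
python3 - <<'E'
from rim import *
s,R=tcp();print(s['eef_pos'],s['force'],s['width'])
im=viewer.grab_frame('wrist')[:,:,::-1].copy();cv2.imwrite('pics/w17.png',im)
e=s['eef_pos']-[0,0,.178]
print(proj('wrist',e+[0,0,.01],s),proj('wrist',e-[0,0,.055],s),proj('wrist',[.482,-.1287,.065],s))
E
```

```text
[ 0.49939566 -0.12619663  0.38365777] [-0.44324881 -0.23381884 -1.01260752] 0.05088725172611136
(np.float64(318.0824201362055), np.float64(257.97017229924217)) (np.float64(318.56115913580874), np.float64(217.15200822230872)) (np.float64(335.18817400651994), np.float64(183.13853284958418))
```

View pics/w17.png

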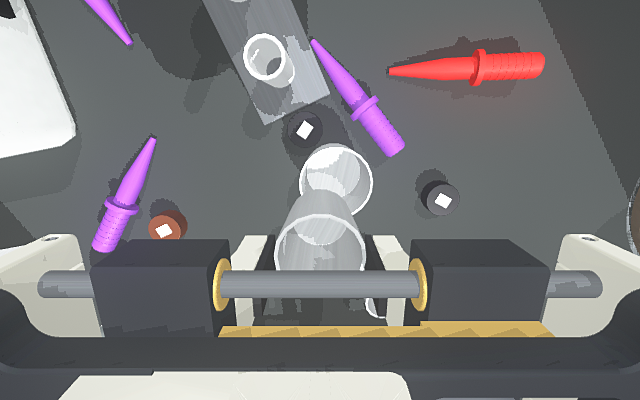

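Call:
apply_moves --commands '[{"dx":-17.5,"dy":-2.5,"dz":-20,"spin":0,"hand":0.6},{"dx":0,"dy":0,"dz":-30,"spin":0,"hand":0.6},{"dx":0,"dy":0,"dz":-20,"spin":0,"hand":0.6},{"dx":0,"dy":0,"dz":0,"spin":0,"hand":0.6},{"dx":0,"dy":0,"dz":0,"spin":0,"hand":0.6}]'

```text
t: 34.98
eef_pos: [0.4827, -0.1283, 0.3143]
ee_rot: [-1.806, 1.57, -0.424]
force: [0.2, -0.5, -1.0]
width: 0.0512
```

```bash
python3 - <<'E'
from rim import *
s,R=tcp();print(s['eef_pos'],s['force'],s['width'])
im=viewer.grab_frame('wrist')[:,:,::-1].copy()
a=viewer.grab_frame('scene')[:,:,::-1];b=viewer.grab_frame('side')[:,:,::-1]
g=lambda im,u,v:cv2.resize(im[v:v+80,u:u+65],None,fx=4,fy=4,interpolation=cv2.INTER_CUBIC)
cv2.imwrite('pics/x18.png',np.hstack([g(im,280,170),g(a,270,180),g(b,320,180)]))
E
```

```text
[ 0.48271574 -0.12827807  0.31427366] [ 0.20562075 -0.45494398 -0.96425935] 0.05121136808662451
```

View pics/x18.png

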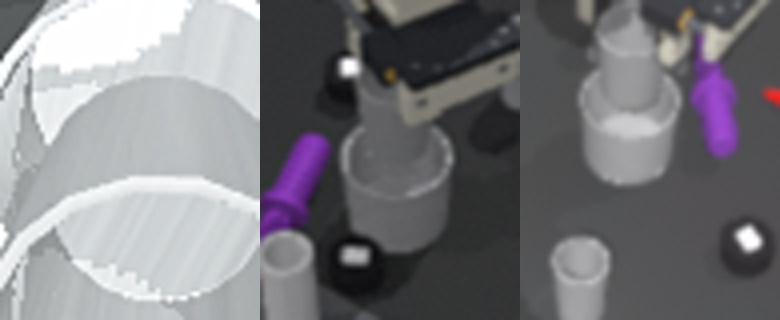

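Call:
apply_moves --commands '[{"dx":-0.5,"dy":0,"dz":-25,"spin":0,"hand":0.6},{"dx":0,"dy":0,"dz":-25,"spin":0,"hand":0.6},{"dx":0,"dy":0,"dz":-15,"spin":0,"hand":0.6},{"dx":0,"dy":0,"dz":-5,"spin":0,"hand":0.6},{"dx":0,"dy":0,"dz":0,"spin":0,"hand":0.6}]'

```text
t: 35.75
eef_pos: [0.4817, -0.1285, 0.2441]
ee_rot: [-1.671, 1.57, -0.289]
force: [0.2, -0.1, -1.2]
width: 0.0511
```

Call:
apply_moves --commands '[{"dx":0,"dy":0,"dz":0,"spin":0,"hand":0.1},{"dx":0,"dy":0,"dz":0,"spin":0,"hand":0.1},{"dx":0,"dy":0,"dz":0,"spin":0,"hand":0.1},{"dx":0,"dy":0,"dz":0,"spin":0,"hand":0.1},{"dx":0,"dy":0,"dz":20,"spin":0,"hand":0.1}]'

```text
t: 36.38
eef_pos: [0.4808, -0.1285, 0.2628]
ee_rot: [1.812, 1.568, -3.09]
force: [0.7, 1.3, 0.7]
width: 0.0786
```

Call:
apply_moves --commands '[{"dx":0,"dy":20,"dz":40,"spin":0,"hand":0.1},{"dx":0,"dy":40,"dz":40,"spin":0,"hand":0.1},{"dx":-15,"dy":40,"dz":40,"spin":0,"hand":0.1},{"dx":-10,"dy":40,"dz":0,"spin":0,"hand":0.1},{"dx":0,"dy":0,"dz":0,"spin":0,"hand":0.1}]'

```text
t: 37.0
eef_pos: [0.4558, 0.0133, 0.3845]
ee_rot: [-0.805, 1.569, 0.58]
force: [0.5, 0.0, 0.0]
width: 0.0788
```

```bash
python3 - <<'E'
from rim import *
s,R=tcp();print(s['eef_pos'],s['force'],s['width'])
im=viewer.grab_frame('wrist')[:,:,::-1].copy();cv2.imwrite('pics/w19.png',im)
print(proj('wrist',[.4542,.021,.065],s),proj('wrist',[.482,-.1287,.065],s))
E
```

```text
[0.4557955  0.01328782 0.38454079] [0.4763614  0.04202591 0.01763998] 0.07883080417079245
(np.float64(322.2198067313292), np.float64(194.78913729405497)) (np.float64(261.20856271051366), np.float64(42.71845670606558))
```

View pics/w19.png

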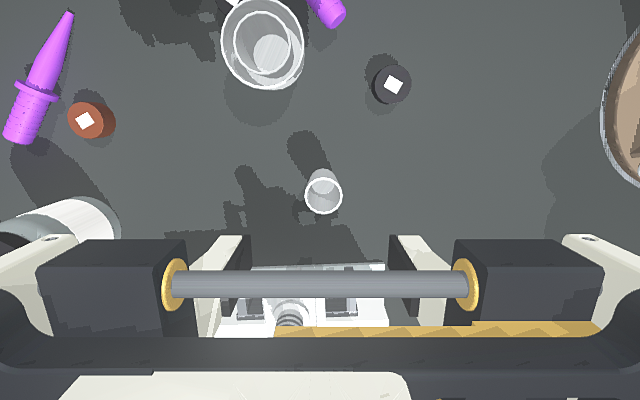

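```bash
python3 - <<'E'
from rim import *
im=cv2.imread('pics/w19.png');s,R=tcp()
for n,u,v,r,z in (('S',323,195,26,.065),('XL',262,44,50,.065)):
    e,k=fit(im,u,v,r);print(n,e,k,onplane('wrist',*e[0],z,s))
E
```

```text
S ((323.1228332519531, 195.14175415039062), (36.52692794799805, 37.816410064697266), 94.43294525146484) 285 [0.45322545 0.02028426 0.065     ]
XL ((262.4180603027344, 42.904945373535156), (82.3811264038086, 97.27718353271484), 158.32395935058594) 743 [ 0.48071733 -0.12940917  0.065     ]
```

Call:
apply_moves --commands '[{"dx":-2.5,"dy":7,"dz":-40,"spin":0,"hand":0.2},{"dx":0,"dy":0,"dz":-50,"spin":0,"hand":0.2},{"dx":0,"dy":0,"dz":-40,"spin":0,"hand":0.2},{"dx":0,"dy":0,"dz":-21.5,"spin":0,"hand":0.2},{"dx":0,"dy":0,"dz":0,"spin":0,"hand":0.2}]'

```text
t: 37.67
eef_pos: [0.4534, 0.0174, 0.2305]
ee_rot: [2.232, 1.566, -2.671]
force: [-0.3, -0.6, 0.3]
width: 0.0698
```

Call:
apply_moves --commands '[{"dx":0,"dy":0,"dz":0,"spin":0,"hand":0.7},{"dx":0,"dy":0,"dz":0,"spin":0,"hand":0.7},{"dx":0,"dy":0,"dz":0,"spin":0,"hand":0.7},{"dx":0,"dy":0,"dz":0,"spin":0,"hand":0.7},{"dx":0,"dy":0,"dz":0,"spin":0,"hand":0.7}]'

```text
t: 38.3
eef_pos: [0.454, 0.0186, 0.2327]
ee_rot: [-1.039, 1.57, 0.343]
force: [-1.2, 0.3, 6.7]
width: 0.0385
```

Call:
apply_moves --commands '[{"dx":0,"dy":0,"dz":20,"spin":0,"hand":0.7},{"dx":0,"dy":0,"dz":45,"spin":0,"hand":0.7},{"dx":0,"dy":0,"dz":50,"spin":0,"hand":0.7},{"dx":5,"dy":-20,"dz":30,"spin":0,"hand":0.7},{"dx":10,"dy":-40,"dz":10,"spin":0,"hand":0.7}]'

```text
t: 38.92
eef_pos: [0.4692, -0.0414, 0.3897]
ee_rot: [-1.073, 1.566, 0.312]
force: [1.0, 0.4, -1.3]
width: 0.039
```

Call:
apply_moves --commands '[{"dx":10,"dy":-20,"dz":0,"spin":0,"hand":0.7},{"dx":0,"dy":0,"dz":0,"spin":0,"hand":0.7},{"dx":0,"dy":0,"dz":0,"spin":0,"hand":0.7},{"dx":0,"dy":0,"dz":0,"spin":0,"hand":0.7},{"dx":0,"dy":0,"dz":0,"spin":0,"hand":0.7}]'

```text
t: 39.55
eef_pos: [0.4787, -0.061, 0.3872]
ee_rot: [0.049, 1.571, 1.431]
force: [-0.5, 0.6, -1.3]
width: 0.0389
```

```bash
python3 - <<'E'
from rim import *
s,R=tcp();print(s['eef_pos'],s['force'],s['width'])
im=viewer.grab_frame('wrist')[:,:,::-1].copy();cv2.imwrite('pics/w20.png',im)
crop(im,250,60,390,270,3.5,'w20c.png')
e=s['eef_pos']-[0,0,.178]
print('rim',proj('wrist',e+[0,0,.01],s),'foot',proj('wrist',e-[0,0,.055],s),proj('wrist',[.482,-.1287,.065],s))
E
```

```text
[ 0.47874325 -0.06099702  0.38716644] [-0.48439325  0.59157462 -1.27844237] 0.03886501120723559
rim (np.float64(317.991202711673), np.float64(257.9881686188442)) foot (np.float64(318.46916372730385), np.float64(217.17121020165666)) (np.float64(302.3647373835045), np.float64(122.13420055574356))
```

View pics/w20c.png

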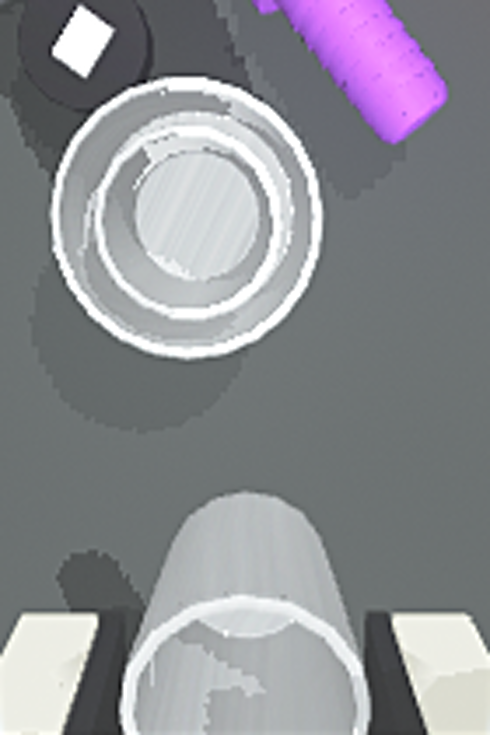

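```bash
python3 - <<'E'
from h import *
s,R=tcp()
print('M',onplane('wrist',303.7,123.4,.07,s),onplane('wrist',305.9,121.0,.01,s))
e=s['eef_pos']-[0,0,.178]; up=-R[:,2]
for zr in (.008,.010,.012):
  for off in (0,.002,.004):
    c=e+[0,0,zr]-up*off
    f=c-[0,0,.065]
    print(zr,off,np.round(proj('wrist',c+up*.02,s),1),np.round(proj('wrist',f+up*.017,s),1))
print('obs rim top v', 60+597/3.5-.4,'foot top', 60+492/3.5-.4, 'u', 250+245/3.5-.4,250+249/3.5)
E
```

```text
M [ 0.48072572 -0.12748343  0.07      ] [ 0.48121197 -0.1278125   0.01      ]
0.008 0 [317.9 222.2] [318.4 194.6]
0.008 0.002 [317.9 225.7] [318.5 197.2]
0.008 0.004 [317.9 229.2] [318.5 199.8]
0.01 0 [317.9 223.5] [318.4 195.4]
0.01 0.002 [317.9 227.1] [318.4 198. ]
0.01 0.004 [317.9 230.6] [318.4 200.6]
0.012 0 [317.9 224.9] [318.4 196.1]
0.012 0.002 [317.9 228.5] [318.4 198.8]
0.012 0.004 [317.9 232.1] [318.4 201.4]
obs rim top v 230.17142857142858 foot top 200.17142857142858 u 319.6 321.1428571428571
```

Call:
apply_moves --commands '[{"dx":1,"dy":-25,"dz":0,"spin":0,"hand":0.7},{"dx":1,"dy":-35,"dz":0,"spin":0,"hand":0.7},{"dx":1,"dy":-9.5,"dz":-25,"spin":0,"hand":0.7},{"dx":0,"dy":0,"dz":-35,"spin":0,"hand":0.7},{"dx":0,"dy":0,"dz":0,"spin":0,"hand":0.7}]'

```text
t: 40.22
eef_pos: [0.4809, -0.131, 0.3252]
ee_rot: [1.794, 1.566, -3.108]
force: [-0.9, -0.5, 0.1]
width: 0.0389
```

Call:
apply_moves --commands '[{"dx":0,"dy":0,"dz":-4,"spin":0,"hand":0.7},{"dx":0,"dy":0,"dz":0,"spin":0,"hand":0.7},{"dx":0,"dy":0,"dz":0,"spin":0,"hand":0.7},{"dx":0,"dy":0,"dz":0,"spin":0,"hand":0.7},{"dx":0,"dy":0,"dz":0,"spin":0,"hand":0.7}]'

```text
t: 40.85
eef_pos: [0.4819, -0.131, 0.3234]
ee_rot: [-1.265, 1.57, 0.117]
force: [0.4, 0.5, -0.5]
width: 0.0392
```

```bash
python3 - <<'E'
from rim import *
s,R=tcp();print(s['eef_pos'],s['force'],s['width'])
im=viewer.grab_frame('wrist')[:,:,::-1].copy();cv2.imwrite('pics/w21.png',im)
a=viewer.grab_frame('scene')[:,:,::-1];b=viewer.grab_frame('side')[:,:,::-1]
cv2.imwrite('pics/s21.png',a);cv2.imwrite('pics/d21.png',b)
g=lambda im,u,v:cv2.resize(im[v:v+60,u:u+50],None,fx=8,fy=8,interpolation=cv2.INTER_CUBIC)
cv2.imwrite('pics/x21.png',np.hstack([g(a,280,180),g(b,330,180)]))
crop(im,250,140,390,280,4,'w21c.png')
E
```

```text
[ 0.48188786 -0.13098428  0.32341514] [ 0.37741421  0.4833029  -0.54090422] 0.039172693355896425
```

View pics/x21.png

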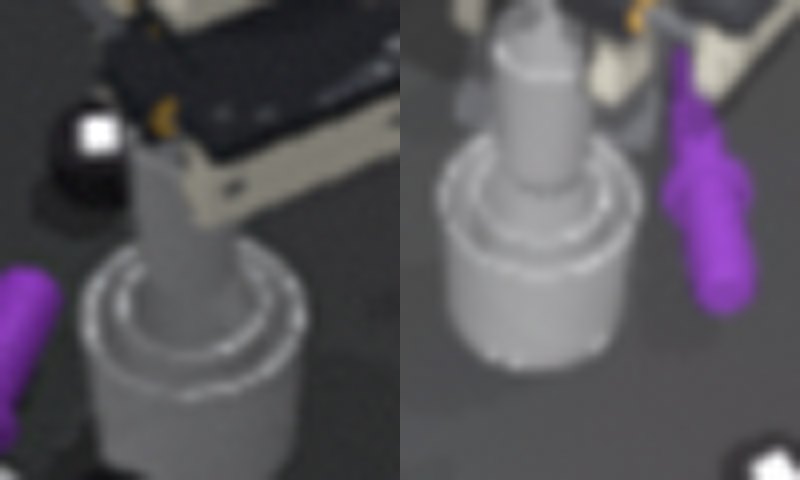

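View pics/w21c.png

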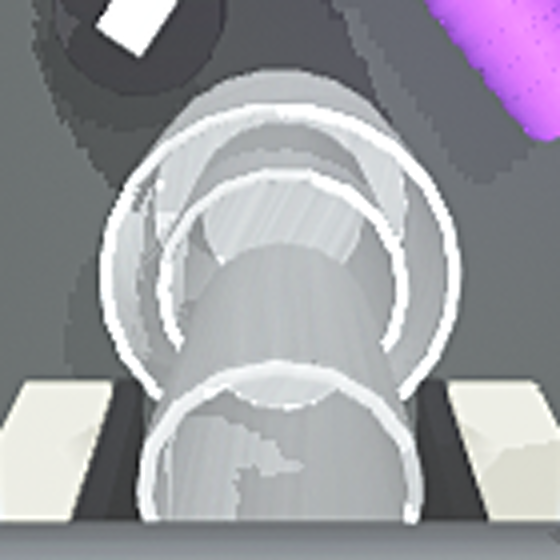

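```bash
python3 - <<'E'
from rim import *
a=cv2.imread('pics/s21.png');b=cv2.imread('pics/d21.png')
def g(im,u,v):
    c=im[v:v+36,u:u+32].astype(float); c=np.clip((c-40)*2.0,0,255).astype(np.uint8)
    return cv2.resize(c,None,fx=12,fy=12,interpolation=cv2.INTER_CUBIC)
cv2.imwrite('pics/x22.png',np.hstack([g(a,288,196),g(b,334,186)]))
e=tcp()[0]['eef_pos']-[0,0,.178]
f=e-[0,0,.055]
for off in ([0,0,0],[-.0012,.0032,0]):
    print((np.array(proj('scene',f+off))-[288,196])*12,(np.array(proj('side',f+off))-[334,186])*12)
E
```

```text
[179.64864981 198.29381927] [168.72825742 143.76390788]
[187.08008031 188.4948215 ] [168.00753579 154.05266137]
```

View pics/x22.png

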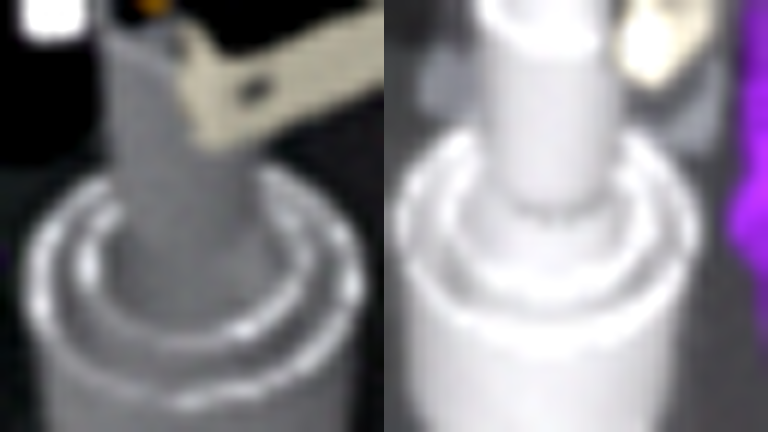

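Call:
apply_moves --commands '[{"dx":0,"dy":0,"dz":-15,"spin":0,"hand":0.7},{"dx":0,"dy":0,"dz":-15,"spin":0,"hand":0.7},{"dx":0,"dy":0,"dz":-10,"spin":0,"hand":0.7},{"dx":0,"dy":0,"dz":0,"spin":0,"hand":0.7},{"dx":0,"dy":0,"dz":0,"spin":0,"hand":0.7}]'

```text
t: 41.62
eef_pos: [0.4821, -0.131, 0.2832]
ee_rot: [-2.798, 1.571, -1.416]
force: [-0.4, -0.3, -0.7]
width: 0.0388
```

```bash
python3 - <<'E'
from rim import *
s,R=tcp();print(s['eef_pos'],s['force'],s['width'])
im=viewer.grab_frame('wrist')[:,:,::-1].copy();cv2.imwrite('pics/w23.png',im)
a=viewer.grab_frame('scene')[:,:,::-1];b=viewer.grab_frame('side')[:,:,::-1]
g=lambda im,u,v:cv2.resize(im[v:v+60,u:u+40],None,fx=6,fy=6,interpolation=cv2.INTER_CUBIC)
c=cv2.resize(im[170:270,280:360],None,fx=3.6,fy=3.6)
cv2.imwrite('pics/x23.png',np.hstack([g(a,284,180),g(b,330,180),c]))
E
```

```text
[ 0.48209305 -0.13103023  0.28324937] [-0.44960444 -0.25241711 -0.70573306] 0.03879907854873736
```

View pics/x23.png

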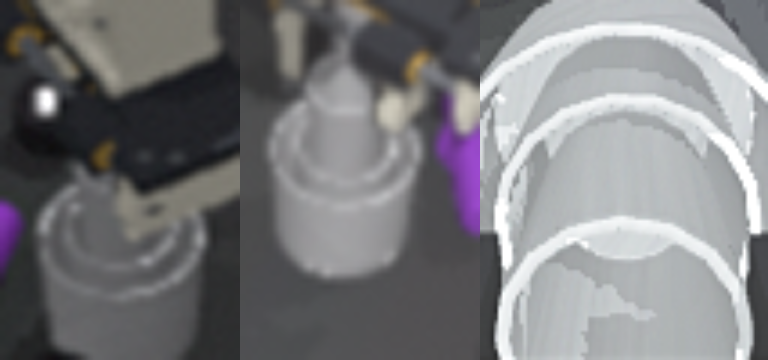

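S is 20 mm down inside M with no side force; it lies centred in all three views. Going on down and releasing just above the seat.

Call:
apply_moves --commands '[{"dx":0,"dy":0,"dz":-15,"spin":0,"hand":0.7},{"dx":0,"dy":0,"dz":-12,"spin":0,"hand":0.7},{"dx":0,"dy":0,"dz":-6,"spin":0,"hand":0.7},{"dx":0,"dy":0,"dz":0,"spin":0,"hand":0.7},{"dx":0,"dy":0,"dz":0,"spin":0,"hand":0.7}]'

```text
t: 42.4
eef_pos: [0.482, -0.131, 0.2503]
ee_rot: [-1.833, 1.571, -0.451]
force: [-0.5, 0.7, 0.0]
width: 0.039
```

Call:
apply_moves --commands '[{"dx":0,"dy":0,"dz":0,"spin":0,"hand":0.4},{"dx":0,"dy":0,"dz":0,"spin":0,"hand":0.3},{"dx":0,"dy":0,"dz":0,"spin":0,"hand":0.3},{"dx":0,"dy":0,"dz":0,"spin":0,"hand":0.3},{"dx":0,"dy":0,"dz":20,"spin":0,"hand":0.3}]'

```text
t: 43.02
eef_pos: [0.4813, -0.131, 0.2692]
ee_rot: [1.796, 1.568, -3.106]
force: [0.7, -0.7, -0.2]
width: 0.0611
```

Call:
apply_moves --commands '[{"dx":0,"dy":0,"dz":50,"spin":0,"hand":0.3},{"dx":0,"dy":20,"dz":50,"spin":0,"hand":0.3},{"dx":0,"dy":40,"dz":40,"spin":0,"hand":0.3},{"dx":0,"dy":0,"dz":0,"spin":0,"hand":0.3},{"dx":0,"dy":0,"dz":0,"spin":0,"hand":0.3}]'

```text
t: 43.65
eef_pos: [0.4815, -0.0709, 0.4099]
ee_rot: [0.876, 1.57, 2.258]
force: [0.5, -0.4, -0.9]
width: 0.0614
```

```bash
python3 - <<'E'
from rim import *
s,R=tcp();print(s['eef_pos'],s['force'],s['width'])
im=viewer.grab_frame('wrist')[:,:,::-1].copy();cv2.imwrite('pics/w24.png',im)
a=viewer.grab_frame('scene')[:,:,::-1];b=viewer.grab_frame('side')[:,:,::-1]
cv2.imwrite('pics/s24.png',a);cv2.imwrite('pics/d24.png',b)
g=lambda im,u,v:cv2.resize(im[v:v+60,u:u+40],None,fx=6,fy=6,interpolation=cv2.INTER_CUBIC)
c=cv2.resize(im[80:180,270:350],None,fx=3.6,fy=3.6)
cv2.imwrite('pics/x24.png',np.hstack([g(a,284,180),g(b,330,180),c]))
E
```

```text
[ 0.48150314 -0.07088866  0.40985167] [ 0.47677693 -0.38815309 -0.86236725] 0.061414128518983625
```

View pics/x24.png

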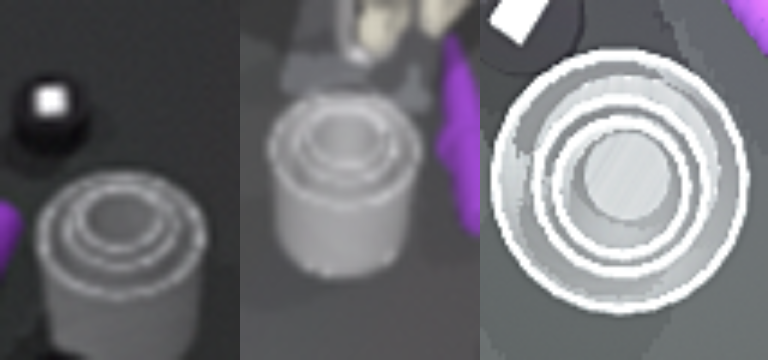

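View pics/s24.png

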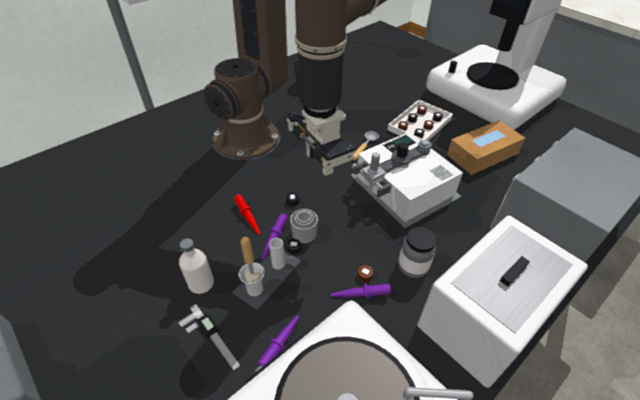

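View pics/d24.png

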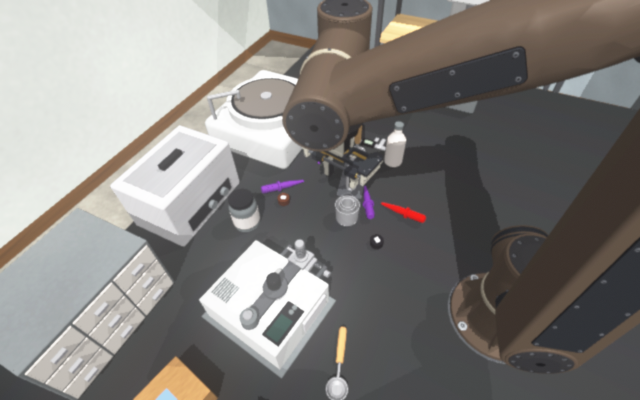

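```bash
python3 - <<'E'
from rim import *
a=cv2.imread('pics/s24.png');b=cv2.imread('pics/d24.png')
g=lambda im,u,v:cv2.resize(im[v:v+70,u:u+65],None,fx=6,fy=6,interpolation=cv2.INTER_CUBIC)
cv2.imwrite('pics/x25.png',np.hstack([g(a,350,130),g(b,270,230)]))
cv2.imwrite('pics/x26.png',g(a,225,230))
for p in ([.505,.121,.177],[.505,.121,.114],[.5215,.2256,.154]): print((np.array(proj('scene',p))-[350,130])*6,(np.array(proj('side',p))-[270,230])*6)
for p in ([.5435,-.344,.209],[.5435,-.344,.081],[.5435,-.344,.075]): print((np.array(proj('scene',p))-[225,230])*6)
E
```

```text
[155.19397223 140.02944499] [178.30671959  74.11200879]
[141.19553378 239.35708422] [188.31476078 155.12267973]
[318.65625343 103.92463448] [ 19.58075077 292.20367175]
[120.4300543  56.3732507]
[160.21383909 253.20474123]
[161.89437446 261.51924132]
```

View pics/x25.png

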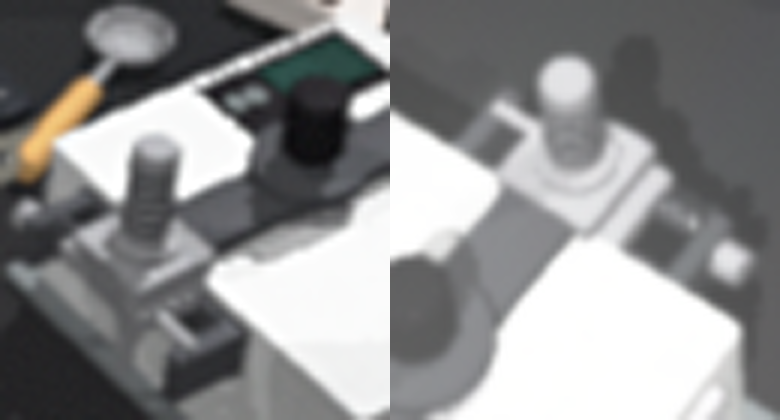

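View pics/x26.png

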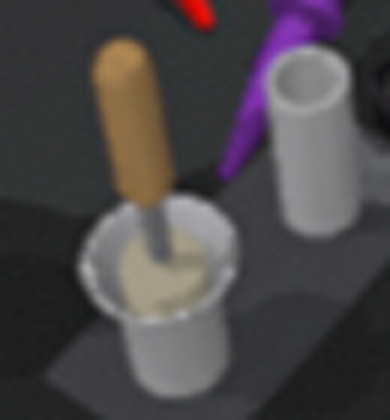

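```bash
python3 -c "
from station import arm
print(arm.job_done())"
```

```text
the job is handed in; nothing more can be done
None
```

The press is closed down for the night and the job is handed in at about 44 s of the 184 s; the hand-in reports no verdict.

- **Scrub:** I gave the mould bore two full strokes. By the arm's readings the brush tip went to about 4–8 mm above the floor and came up to about 60 mm, both times. The brush stands back in its pot, with its top within about 1 mm of where it was at the start.
- **Closure:** I swung it shut by the knob until it pressed on its stop, with about 22 N pushing back. In the last picture the knob and eye lie where a shut closure should put them.
- **Drift:** I chose the steel one; the purple and red ones were left alone. It is home with its collar on the end plate: at 24 N of push it went no further. Its top was within about 1 mm of the expected height in two views, and it stands upright.
- **Cups:** Only three were there: the largest, the third largest and the smallest. They are nested in size order and concentric in all three views. The largest had been shifted about 3 cm before I reached it, so I measured it again first. The arm finished clear of everything.

The purple and red look-alikes fell over at the start, without the arm near them, and were left lying. The specimen discs, bottle, jar, spoon and caliper look unmoved in the last pictures.

Two checks were less exact. The wrist camera disagreed with the other views by 2–3 mm for things in the grip, within about a millimetre of its stated calibration. I judged the alignment of the two holes only from the seated drift, since they are hidden once it is in.

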